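# Wedge a pendant blank tight in the bench vise

### The arm

A 7-joint arm with a two-finger parallel gripper is mounted at the origin on the work surface. World frame = base frame: x ahead of the robot, y to its left, z up, the work surface at z = 0. Lengths are in m, angles in rad, forces in N, time in s.
With the tool pointing down it reaches from about 0.425 to 0.875 m from the base axis. Payload 9.9 kg.
Tool frame: the origin (TCP) lies at the very end of the fingers, on their centre line; the grasp point (between the pads) lies manip.tcp_to_grasp behind it (manip.tcp_to_grasp is the distance from the TCP to the grasp point, in m); x points along the fingers, y is the direction in which the jaws open and shut, and the axes are right-handed (so a half turn about x gives the same grasp; the last joint's range is limited). The gripper opens to 85 mm and grips with 20 to 120 N. Pads are 22 mm wide; open, the fingers measure 114 mm over their backs; the gripper's body (76 mm by 85 mm) begins 54 mm behind the grasp point. The pads swing forward as they close: fully open they stand 13 mm farther back than shut.
Start: joints at [1.171, 0.576, 0.025, 1.437, -0.015, 1.129, -0.057], TCP at [0.21, -0.642, 0.198] pointing down, gripper open.
Joint ranges: [-2.76, 2.76], [-0.34, 2.15], [-1.52, 1.57], [0.19, 2.46], [-1.09, 4.23], [0.17, 1.99], [-2.82, 2.82]. Speed limits (rad/s): [2.22, 2.22, 3.01, 3.01, 3.14, 3.14, 3.14].

### API

Orientations are given as a unit quaternion [x, y, z, w].
In Python, from cell import manip, cams, job_done, finder gives the robot as it stands.
- The arm moves only by the shell command python3 -m jog 'ROWS' [FORCE]. ROWS is text: rows parted by semicolons, each of 7 numbers parted by spaces: the shift along the tool's x, y, z in m, then the turn, a rotation vector about the tool's x, y, z in rad, then the finger opening in m, from 0 to 0.0854. In form: tx ty tz ax ay az jaw; .... A call has 1 to 12 rows; each row shifts and turns the pose as measured when the row begins, along the tool's axes as they then stand; what a row does not reach is not made up. A row lasts 1/10 s, in which the tool goes at most 50 mm and 8.59 degrees, less where a joint would pass 70% of its speed; a pose out of reach is approached as far as the arm can. A call is refused whole if a number of a shift passes 0.05 or a number of a turn 0.15, either way. A call with a gripper value outside its range is refused whole. The fingers move at their own pace and stop on an object; FORCE is the grip in N (left out, the last holds). Time passes only in rows, so rows that do not move let the fingers close. It gives the time, the measured TCP pose, the force and the opening at its end, in the units of the state.
- manip.get_state(): the state, without advancing time (a new reading comes with each control period).
- cams.grab_frame(name): name is "side" or "top" or "wrist"; returns a dict with "img" (420x560x3 uint8, red, green, blue), "z_map" (420x560 float32, m along the optical axis (not along the pixel's ray), 0 where there is no reading), "fx", "fy", "cx", "cy" (pixels), "distortion" ([k1, k2, p1, p2, k3] as OpenCV has them; the pictures are not rectified), "rvec" (rotation vector, rad) and "tvec" (3), from world to camera coordinates, as OpenCV has them; the wrist camera has in their place "hand_eye" (4x4, takes a point from camera to tool coordinates, whose origin is the TCP and whose axes are the tool frame's). Camera axes: x right, y down, z forward; pixel columns grow to the right and rows downward; lengths in m; the calibration is good to about 2 mm. A picture is of the moment at which its call begins: read the wrist's pose just before it.
- job_done(): hands the job in, once; it reports no verdict.
Trained networks look in a picture, given as the dict that the camera call returned (one of the last four; its "shot" number tells which), for a name from the list of things; names that differ only in an ending like _2 or _b are one class to them, and where a whole thing is asked for, a point or a joint stands for the part that bears it (a point fixed in the world has none). Each returns a list of dicts, best first, with "conf" (0 to 1); they miss things now and then, are a little off and sometimes report something else, mostly with a low value. They report only what shows in the picture. A call takes as long as a camera call. They do not tell look-alikes from the thing itself.
- finder.look_for(query, picture): "box" ([left, top, right, bottom] in pixels, round what is visible of it).
- finder.outline_of(query, picture): "region" (420x560 bool, what is visible of it) and "box" ([left, top, right, bottom] in pixels, round what is visible of it).
The state is a dict: "time": time; "joint_pos": joint angles; "qvel": joint speeds; "joint_efforts": joint torques, N m; "position": TCP position; "ee_rot": TCP orientation; "wrist_force": force on the tool from outside, world axes, zero at the start; "moment": the same for the moment, N m; "grip_width": finger opening in m.
Only numpy, scipy, OpenCV 4.12 (cv2) and the standard library are available. Lean on these libraries where they do the work, as an engineer would, in place of code of your own. Each camera call takes 0.05 s, during which the arm holds its last target.

### The job

Make the green stone pendant blank fast in the little wooden wedge vise so that it can be drilled: take the dark wedge out of the clear rack and stand it thin end down in the vise's slot, then tap it down with the yellow-headed maul until it stops going any deeper. Use light taps, not your fingers, to drive it, and go no further once it has stopped, for the stone cracks if the wedge is forced. Finally stand the maul upright on its cork coaster again, and leave everything else on the table as it is.

Things in the scene. Friction and masses are not known exactly. Their poses are not given: they have to be found in the camera images.
- vise: wooden wedge vise, fixed to the table: pale base board 150 x 110 x 14 mm (x, y, z), origin at the centre of its underside, x along the vise. On it stand, from -x to +x, all with tops 80 mm above the table: fixed jaw, 76 mm wide, with a cork face at x = -40 mm that gives 1 mm under 30 N; the blank; the sliding jaw; the slot for the wedge; the heel.
- slot (a point): middle of the slot's mouth, level with the jaw tops, vise frame (21.2, 0, 80) mm. Slot at the start: 9.5 to 14 mm wide along x at the mouth, 33.5 mm long along y between two cheeks, narrowing downward, both faces leaning 1 in 14 like the wedge; floor 66 mm down. Its fixed side, the heel, lies at x = 27 mm at the mouth, but shims set it up to 1.5 mm either way, so the wedge stops up to 10 mm higher or lower.
- jaw: sliding jaw, brown wood, 71 mm wide, top 80 mm above the table; origin at the foot of its cork clamping face, which looks to the vise's -x; axes as the vise. Its rear leaning face, one side of the slot, is 42 mm behind the origin (+x) at the top. It slides along the vise's x with about 2 N of friction; pushed to -x it closes on the blank after 0.5 to 2.5 mm.
- blank: green stone pendant blank, 12 x 40 x 72 mm, loose, 90 g, standing on the base board in the gap between fixed and sliding jaw; origin at the centre of its underside, x through its thickness. Cracks when the jaws squeeze it with more than 28 N. It must be squeezed with more than 3 N to be held.
- wedge: dark hardwood wedge with a red-painted top end, loose, 60 g, 102 mm tall, 30 mm wide along its y, tapering along its x from 20 mm at the top to 6 mm at the foot (both faces lean 1 in 14); origin at the centre of its thin foot, z up. It stands upright in the rack's slot, its foot 6 mm above the table. Either tapered face may face the jaw.
- wedge_tip (a point): centre of the wedge's thin foot; once the wedge has stopped in the vise it is some 16 to 42 mm above the table
- wedge_top (a point): centre of the wedge's red top end, 102 mm above its foot, the place to tap. In the vise the wedge goes down at 2 to 6 N at first, then binds and stops within some 4 mm. Slow taps, 10 to 30 mm/s, stopped when the force reaches 10 to 14 N, leave it tight (blank squeezed with 4 to 18 N) and friction keeps it there; blows at 50 mm/s, or pressing on with over 35 N, crack the stone.
- maul: small upright maul, loose, 120 to 200 g: yellow plastic head 36 mm across and 42 mm tall at the bottom, coaxial round wooden handle 22 mm across above it, its top 120 mm above the face. Origin at the centre of the flat striking face, the underside, z up the handle. It stands upright on the coaster, its face 5 mm above the table.
- coaster: round cork coaster 90 mm across and 5 mm thick, fixed; origin at the centre of its underside.
- rack: clear acrylic rack, fixed, 60 x 190 x 40 mm (x, y, z), origin at the centre of its underside: floor 6 mm thick and a pierced top plate from 34 to 40 mm. Three vials stand in round holes at y = 62, 22 and -18 mm, the wedge in a slot at y = -64 mm (13 x 32.5 mm, along x and y).
- vial0: bead vial, 30 mm across, 47 mm tall, red; stands in the rack, leave alone
- vial1: bead vial, same size, blue; leave alone
- vial2: bead vial, same size, yellow; leave alone
- saucer: blue ceramic saucer, 96 mm across, 18 mm tall; leave alone
- crimper: black plastic crimping tool lying on the table, 145 mm long, 17 mm high; leave alone
- magnifier: magnifier on a steel stand, foot 110 mm across, 205 mm tall, the lens reaching 120 mm to its +x; leave alone
- keepsake: closed pine keepsake box, 136 x 196 x 84 mm; leave alone
- spare_blank: brown pendant blank lying flat, 40 x 64 x 12 mm; leave alone
Things that resemble listed ones, but are neither listed nor needed, are in the scene too. What is meant by the maul is not turquoise, and is the larger of those in its own colour.

How it is judged:
On the way, in this order (a step that is already met when the one before it is completed fails the run):
1. the wedge stands thin end down in the vise's slot, let go (x of wedge_tip in the frame of vise between 0.01 and 0.03 m and y of wedge_tip in the frame of vise between -0.006 and 0.006 m and z of wedge_tip in the frame of vise below 0.074 m and angle between wedge's own z axis and vertical below 0.12 rad and contact force between the fingers and wedge below 0.05 N), for 0.2 s.
2. the maul has tapped the wedge tight: the sliding jaw squeezes the blank with more than 3 N while the maul's face is at the wedge's top (contact force between jaw and blank above 3 N and distance between maul and wedge_top below 0.025 m), for 0.1 s.
At the end, for the whole second after the job is handed in: The wedge stands upright (0.12 rad) in the slot, foot within 6 mm of its middle, and holds by itself: the jaw squeezes the blank with more than 3 N. The blank is upright (0.1 rad). The maul stands upright (0.08 rad) on the coaster within 35 mm of its centre. All is at rest and let go (contact force between jaw and blank above 3 N and x of wedge_tip in the frame of vise between 0.01 and 0.03 m and y of wedge_tip in the frame of vise between -0.006 and 0.006 m and angle between wedge's own z axis and vertical below 0.12 rad and angle between blank's own z axis and vertical below 0.1 rad and horizontal distance between maul and coaster below 0.035 m and height (world z) of maul below 0.01 m and angle between maul's own z axis and vertical below 0.08 rad and linear speed of each of maul, wedge, blank below 0.01 m/s); the robot touches nothing.
It fails at once if the stone cracked: jaw and blank pressed together with more than 28 N (contact force between jaw and blank above 28 N).
It fails at once if the wedge was driven tight with the fingers instead of the maul (blank squeezed with more than 5 N while the fingers touch the wedge) (contact force between jaw and blank above 5 N and contact force between the fingers and wedge above 0.5 N).
It fails at once if a bystander (vials, saucer, crimping tool, magnifier, keepsake box, spare blank) was moved by more than 20 mm (distance of any of vial0, vial1, vial2, saucer, crimper, magnifier, keepsake, spare_blank from where it was at the start of the episode above 0.02 m).
It also fails if it takes over 64 s, if anything falls off the work surface, if the arm or the gripper's body presses on something with over 40 N, if the wrist force passes 120 N, or if a joint passes its speed limit or range.

## Working session

There is one attempt and no reset: what is moved stays moved. The work goes in short steps, Python scripts to look and compute and a shell command to move; the robot and the scene stay as the last step left them, time stands still between calls to the robot, and variables do not carry over. Pictures are saved under pics/ and viewed, and the job is handed in when it is done.

```bash
ls -la; mkdir -p pics; python3 - <<'E'
from cell import manip,cams,finder
import cv2
s=manip.get_state(); print(s); print(manip.tcp_to_grasp)
for n in ["side","top","wrist"]:
    f=cams.grab_frame(n); cv2.imwrite(f"pics/a_{n}.png",f["img"][:,:,::-1]); print(n,[ (k,f[k]) for k in f if k not in("img","z_map")])
E
```

```text
total 12
drwxr-xr-x  3 agent agent 4096 Dec  6 14:12 .
drwxr-xr-x 23 root  root  4096 Dec  6 14:12 ..
drwxr-xr-x  2 agent agent 4096 Dec  6 14:12 pics
{'time': 0.0, 'joint_pos': array([ 1.17122503,  0.57650244,  0.02484947,  1.43790325, -0.01500299,
        1.12901379, -0.05652053]), 'qvel': array([-0.00132871, -0.00194971, -0.00081087,  0.00067357, -0.00050469,
        0.00086438, -0.00165136]), 'joint_efforts': array([ 8.66580194e-07, -7.65767813e+01,  2.24976204e+00, -2.85972011e+01,
        1.52111182e-02,  1.25244554e-02, -6.27900113e-05]), 'position': array([ 0.2094636 , -0.64114201,  0.19756446]), 'ee_rot': array([-0.69819015, -0.11174932,  0.69843198, -0.1106136 ]), 'wrist_force': array([-0.50779262,  1.0821669 , -0.94775833]), 'moment': array([ 0.0047322 ,  0.01665906, -0.018554  ]), 'grip_width': 0.08544331089599436}
0.0187
side [('fx', 450.5341261642298), ('fy', 450.5341261642298), ('cx', 280.36370775900156), ('cy', 201.71060536884764), ('distortion', array([0.01782018, 0.        , 0.        , 0.        , 0.        ])), ('rvec', array([ 2.1817148 , -0.38641152,  0.18759082
[... 288 characters left out ...]
', array([ 2.16968551, -2.2086268 ,  0.07493967])), ('tvec', array([-0.03682677,  0.53565244,  1.40054306])), ('shot', 2)]
wrist [('fx', 318.45337882763573), ('fy', 318.45337882763573), ('cx', 281.90672781884246), ('cy', 211.47118640473258), ('distortion', array([-0.05294655,  0.        ,  0.        ,  0.        ,  0.        ])), ('hand_eye', array([[ 1.33391036e-03, -3.21342990e-01,  9.46961933e-01,
        -1.76187586e-01],
       [ 9.99998926e-01,  1.00382519e-03, -1.06798035e-03,
         1.92328767e-04],
       [-6.07396242e-04,  9.46962341e-01,  3.21343984e-01,
        -8.31251744e-02],
       [ 0.00000000e+00,  0.00000000e+00,  0.00000000e+00,
         1.00000000e+00]])), ('shot', 3)]
```

View pics/a_side.png

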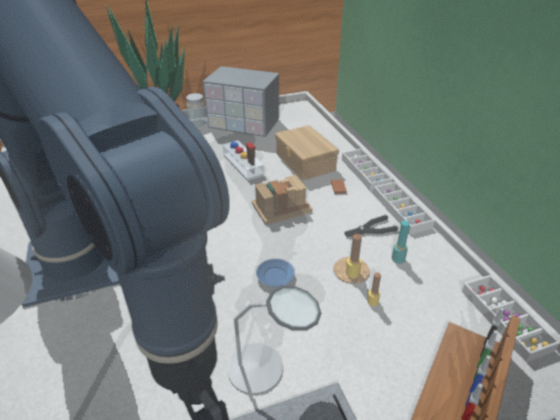

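View pics/a_top.png

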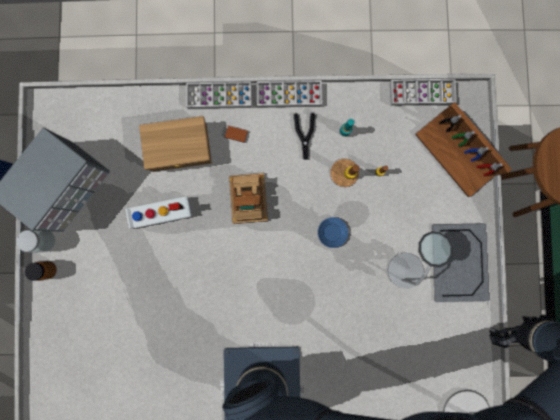

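View pics/a_wrist.png

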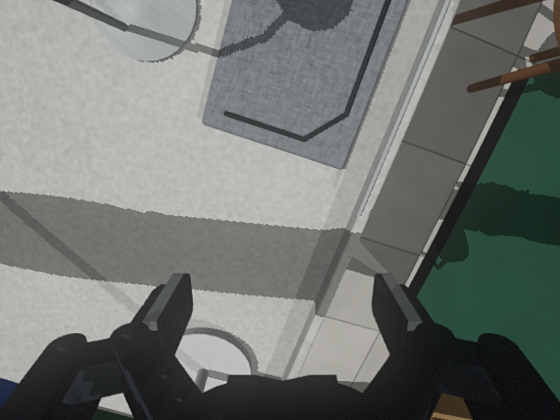

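```bash
cat > h.py <<'E'
from cell import manip,cams,finder,job_done
import numpy as np,cv2
from scipy.spatial.transform import Rotation as R
def T_tool(s):
    T=np.eye(4);T[:3,:3]=R.from_quat(s["ee_rot"]).as_matrix();T[:3,3]=s["position"];return T
def grab(n,save=None):
    s=manip.get_state();f=cams.grab_frame(n)
    if n=="wrist": f["c2w"]=T_tool(s)@f["hand_eye"]
    else:
        T=np.eye(4);T[:3,:3]=cv2.Rodrigues(f["rvec"])[0];T[:3,3]=f["tvec"];f["c2w"]=np.linalg.inv(T)
    f["K"]=np.array([[f["fx"],0,f["cx"]],[0,f["fy"],f["cy"]],[0,0,1]])
    if save: cv2.imwrite(save,f["img"][:,:,::-1])
    return f
def cloud(f):
    h,w=f["z_map"].shape
    uv=np.stack(np.meshgrid(np.arange(w),np.arange(h)),-1).reshape(-1,1,2).astype(float)
    n=cv2.undistortPoints(uv,f["K"],f["distortion"]).reshape(h,w,2)
    z=f["z_map"][...,None];P=np.concatenate([n*z,z],-1)
    W=P@f["c2w"][:3,:3].T+f["c2w"][:3,3];W[f["z_map"]<=0]=np.nan;return W
def ray(f,u,v,zw):
    n=cv2.undistortPoints(np.array([[[u,v]]],float),f["K"],f["distortion"]).ravel()
    d=f["c2w"][:3,:3]@np.array([n[0],n[1],1]);o=f["c2w"][:3,3]
    return o+d*(zw-o[2])/d[2]
def proj(f,P):
    T=np.linalg.inv(f["c2w"]);return cv2.projectPoints(np.atleast_2d(P).astype(float),cv2.Rodrigues(T[:3,:3])[0],T[:3,3],f["K"],f["distortion"])[0].reshape(-1,2)
E
python3 - <<'E'
from h import *
np.set_printoptions(precision=4,suppress=True)
for n in ["top","side"]:
    f=grab(n);W=cloud(f);np.save(f"pics/W_{n}.npy",W)
    for q in ["vise","jaw","blank","wedge","maul","coaster","rack","magnifier","saucer"]:
        for o in finder.outline_of(q,f)[:3]:
            P=W[o["region"]];P=P[~np.isnan(P[:,0])]
            print(n,q,round(o["conf"],2),np.round(o["box"]),len(P),np.median(P,0),P.min(0),P.max(0)) if len(P) else print(q,o["box"])
f=grab("top");
cv2.imwrite("pics/z1.png",cv2.resize(f["img"][110:240,110:400,::-1],None,fx=2.7,fy=2.7,interpolation=2))
f=grab("side");
cv2.imwrite("pics/z2.png",cv2.resize(f["img"][120:320,200:430,::-1],None,fx=3,fy=3,interpolation=2))
E
```

```text
top vise 0.73 [317. 219. 347. 247.] 766 [ 0.4596 -0.2244  0.0101] [ 0.4135 -0.2692 -0.0051] [ 0.5069 -0.1765  0.029 ]
top vise 0.71 [230. 174. 263. 223.] 1292 [0.5487 0.0267 0.0278] [ 0.4901 -0.0247 -0.004 ] [0.6467 0.0913 0.0922]
top vise 0.61 [137. 113. 213. 171.] 3355 [0.7296 0.2443 0.0823] [ 0.655   0.144  -0.0066] [0.8371 0.3739 0.0925]
top jaw 0.58 [236. 192. 261. 208.] 304 [0.5595 0.0337 0.0792] [ 0.5408 -0.0027  0.0246] [0.5847 0.0677 0.0883]
top jaw 0.32 [126. 196. 193. 229.] 893 [0.5263 0.3012 0.039 ] [ 0.4853  0.2068 -0.008 ] [0.5799 0.403  0.1051]
top blank 0.46 [240. 203. 253. 210.] 51 [0.5362 0.0349 0.0863] [0.5302 0.0177 0.0765] [0.5424 0.0528 0.0922]
top maul 0.58 [347. 163. 356. 177.] 142 [ 0.6367 -0.276   0.0694] [ 0.624  -0.3075  0.0037] [ 0.658  -0.2625  0.1303]
top maul 0.49 [375. 165. 388. 175.] 86 [ 0.6426 -0.3703  0.046 ] [ 0.6322 -0.3875  0.0025] [ 0.6633 -0.3626  0.0926]
top maul 0.46 [341. 119. 353. 137.] 138 [ 0.7705 -0.2649  0.055 ] [ 0.7592 -0.2869 -0.0081] [ 0.8075 -0.2538  0.1241]
top coaster 0.77 [331. 158. 360. 188.] 488 [ 0.6429 -0.2567  0.0047] [ 0
[... 1445 characters left out ...]
5. 273. 383. 305.] 331 [ 0.6417 -0.3825  0.0342] [ 0.6319 -0.3916 -0.0038] [ 0.7088 -0.2983  0.0929]
side maul 0.62 [392. 220. 413. 260.] 442 [ 0.7706 -0.2811  0.0515] [ 0.7582 -0.293  -0.0001] [ 0.8061 -0.2182  0.1222]
side coaster 0.78 [335. 264. 366. 282.] 379 [ 0.6299 -0.2766  0.0052] [ 0.6017 -0.3119  0.0011] [ 0.689  -0.2276  0.0104]
side rack 0.89 [224. 141. 264. 178.] 717 [0.5212 0.2599 0.0292] [ 0.4855  0.2039 -0.0039] [0.5833 0.4315 0.0868]
side magnifier 0.58 [228. 284. 319. 396.] 4302 [ 0.3688 -0.4651  0.0652] [ 0.2856 -0.5265 -0.0014] [ 0.4559 -0.2698  0.2077]
side saucer 0.86 [257. 260. 299. 287.] 807 [ 0.4639 -0.2171  0.0103] [ 0.4151 -0.2701 -0.0008] [ 0.5156 -0.1784  0.0206]
```

View pics/z1.png

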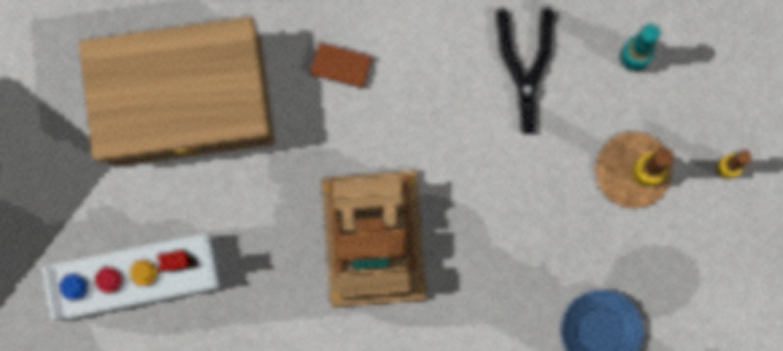

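View pics/z2.png

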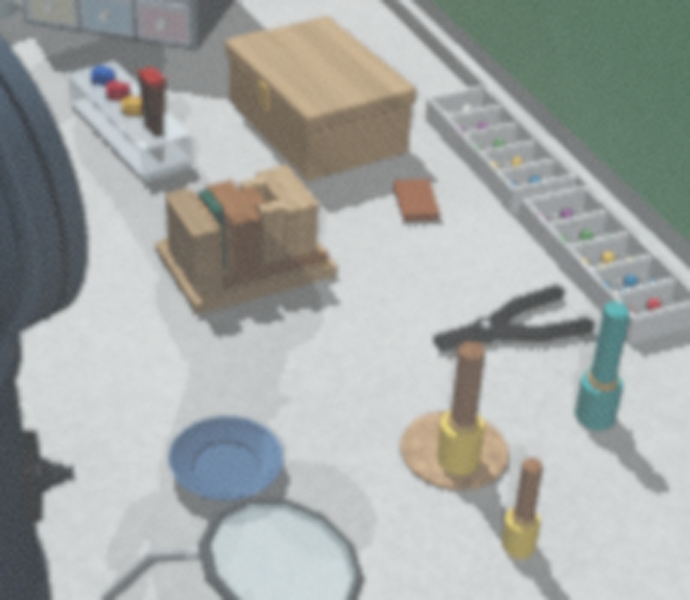

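```bash
cat >> h.py <<'E'
def plan(pos,yang,maxs=0.045,maxr=0.12):
    """target TCP pos, tool-y direction angle (mod pi), tool down. Prints first-turn then shift"""
    s=manip.get_state();Rm=R.from_quat(s["ee_rot"]).as_matrix()
    cur=np.arctan2(Rm[1,1],Rm[0,1]);d=(yang-cur+np.pi/2)%np.pi-np.pi/2
    best=[]
    for dd in (d,d-np.sign(d)*np.pi):
        y=np.array([np.cos(cur+dd),np.sin(cur+dd),0]);x=np.array([0,0,-1.]);G=np.stack([x,y,np.cross(x,y)],1)
        rv=R.from_matrix(Rm.T@G).as_rotvec()
        sh=Rm.T@(np.array(pos)-s["position"])
        sh2=G.T@(np.array(pos)-s["position"])
        print("turn",np.round(rv,4),"shift(cur axes)",np.round(sh,4),"shift(after turn)",np.round(sh2,4), "rows",int(np.ceil(np.abs(rv).max()/maxr)),int(np.ceil(np.linalg.norm(sh)/maxs)),"j7",round(s["joint_pos"][6],2))
E
python3 - <<'E'
from h import *
np.set_printoptions(precision=4,suppress=True)
s=manip.get_state();print(T_tool(s))
W=np.load("pics/W_top.npy");z=W[...,2]
# vise top points z 0.074-0.088
m=(z>.072)&(z<.095)&(W[...,0]>.47)&(W[...,0]<.66)&(W[...,1]>-.05)&(W[...,1]<.11)
P=W[m][:,:2].astype(np.float32);print("vise tops",cv2.minAreaRect(P),P.min(0),P.max(0))
m=(z>.008)&(z<.095)&(W[...,0]>.47)&(W[...,0]<.68)&(W[...,1]>-.06)&(W[...,1]<.12)
P=W[m][:,:2].astype(np.float32);print("vise all",cv2.minAreaRect(P))
m=(z>.03)&(z<.047)&(W[...,0]>.46)&(W[...,0]<.6)&(W[...,1]>.17)&(W[...,1]<.44)
P=W[m][:,:2].astype(np.float32);print("rack top",cv2.minAreaRect(P))
m=(z>.09)&(z<.125)&(W[...,0]>.46)&(W[...,0]<.6)&(W[...,1]>.17)&(W[...,1]<.44)
P=W[m];print("wedge top",cv2.minAreaRect(P[:,:2].astype(np.float32)),P.mean(0),len(P))
W2=np.load("pics/W_side.npy")
for Q in (W,W2):
    m=(Q[...,2]>.11)&(Q[...,2]<.14)&(abs(Q[...,0]-.64)<.05)&(abs(Q[...,1]+.28)<.05);P=Q[m];print("maul top",P.mean(0),P[:,:2].min(0),P[:,:2].max(0),len(P))
m=(abs(z-.005)<.008)&(abs(W[...,0]-.64)<.06)
print("---");plan([.5,-.3,.35],0)
E
```

```text
[[ 0.      0.3105 -0.9506  0.2097]
 [-0.     -0.9506 -0.3105 -0.6417]
 [-1.      0.     -0.      0.1984]
 [ 0.      0.      0.      1.    ]]
vise tops ((0.566372811794281, 0.03399026021361351), (0.12866753339767456, 0.0745430439710617), 3.1123435497283936) [ 0.5017 -0.0055] [0.6316 0.0731]
vise all ((0.5780229568481445, 0.017798710614442825), (0.1521991491317749, 0.19871161878108978), 89.83818817138672)
rack top ((0.5300564169883728, 0.3062114119529724), (0.060666538774967194, 0.19322419166564941), 10.514081001281738)
wedge top ((0.5416834950447083, 0.24204449355602264), (0.020128821954131126, 0.030836964026093483), 10.530474662780762) [0.5413 0.2411 0.1064] 83
maul top [ 0.6404 -0.28    0.1243] [ 0.6311 -0.2917] [ 0.6515 -0.2702] 50
maul top [ 0.6399 -0.2867  0.1204] [ 0.631  -0.2943] [ 0.6517 -0.2712] 88
---
turn [-1.255  0.    -0.   ] shift(cur axes) [-0.1516 -0.2346 -0.3821] shift(after turn) [-0.1516  0.2903 -0.3417] rows 11 11 j7 -0.06
turn [ 1.8866 -0.     -0.    ] shift(cur axes) [-0.1516 -0.2346 -0.3821] shift(after turn) [-0.1516 -0.2903  0.3417] rows 16 11 j7 -0.06
```

```bash
python3 -m jog '-0.05 0 0 0 0 0 0.085; -0.05 0 0 0 0 0 0.085; -0.05 0 0 0 0 0 0.085; 0 -0.025 -0.042 0 0 0 0.085; 0 -0.025 -0.042 0 0 0 0.085; 0 -0.025 -0.042 0 0 0 0.085; 0 -0.025 -0.042 0 0 0 0.085; 0 -0.025 -0.042 0 0 0 0.085; 0 -0.025 -0.042 0 0 0 0.085; 0 -0.025 -0.042 0 0 0 0.085; 0 -0.025 -0.042 0 0 0 0.085' 40; python3 - <<'E'
from h import *
plan([.46,.14,.30],np.radians(100.5))
E
```

```text
time: 2.35
position: [0.4686, -0.3471, 0.3538]
ee_rot: [-0.699, -0.104, 0.699, -0.108]
wrist_force: [1.3, -0.0, 0.1]
grip_width: 0.085
turn [ 0.1173  0.0009 -0.0052] shift(cur axes) [ 0.0513 -0.4681 -0.136 ] shift(after turn) [ 0.0538 -0.4805 -0.0803] rows 1 11 j7 -0.74
turn [-3.0243e+00  7.8000e-03  1.4000e-03] shift(cur axes) [ 0.0513 -0.4681 -0.136 ] shift(after turn) [0.0538 0.4805 0.0803] rows 26 11 j7 -0.74
```

```bash
python3 -m jog '0.004 -0.042 -0.015 0.117 0 -0.005 0.085; 0.004 -0.044 -0.018 0 0 0 0.085; 0.004 -0.044 -0.018 0 0 0 0.085; 0.005 -0.044 -0.018 0 0 0 0.085; 0.005 -0.044 -0.018 0 0 0 0.085; 0.005 -0.044 -0.018 0 0 0 0.085; 0.005 -0.044 -0.018 0 0 0 0.085; 0.005 -0.044 -0.018 0 0 0 0.085; 0.005 -0.044 -0.018 0 0 0 0.085; 0.005 -0.044 -0.018 0 0 0 0.085; 0 -0.044 -0.018 0 0 0 0.085; 0 0 0 0 0 0 0.085'; python3 - <<'E'
from h import *
f=grab("wrist","pics/b_wrist.png");np.savez("pics/b.npz",W=cloud(f),img=f["img"])
plan([.5415,.242,.073],np.radians(100.5))
E
```

```text
time: 3.55
position: [0.5718, 0.1908, 0.3057]
ee_rot: [0.706, 0.067, -0.702, 0.066]
wrist_force: [-0.4, -0.3, -0.6]
grip_width: 0.0851
turn [ 0.0017 -0.0045 -0.0007] shift(cur axes) [ 0.2326 -0.0599  0.0209] shift(after turn) [ 0.2327 -0.0597  0.02  ] rows 1 6 j7 -1.88
turn [-3.1399e+00  1.1000e-03 -7.1000e-03] shift(cur axes) [ 0.2326 -0.0599  0.0209] shift(after turn) [ 0.2327  0.0597 -0.02  ] rows 27 6 j7 -1.88
```

View pics/b_wrist.png

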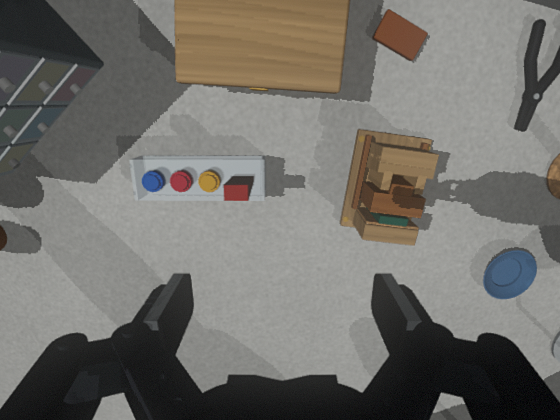

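```bash
python3 - <<'E'
import numpy as np,cv2
np.set_printoptions(precision=4,suppress=True)
d=np.load("pics/b.npz");W=d["W"];img=d["img"].astype(int);z=W[...,2]
red=(img[...,0]>120)&(img[...,1]<60)&(img[...,2]<60);red[:,:223]=0;red[:,255:]=0;red[:174]=0;red[205:]=0
P=W[red];P=P[P[:,2]>.1];print("wedge top",np.median(P,0),cv2.minAreaRect(P[:,:2].astype(np.float32)),len(P))
m=(z>.033)&(z<.046)&(W[...,1]>.15)&(W[...,0]<.6)&(W[...,1]<.45);P=W[m];print("rack",cv2.minAreaRect(P[:,:2].astype(np.float32)))
m=(z>.074)&(z<.086)&(W[...,0]>.47)&(W[...,0]<.66)&(W[...,1]>-.05)&(W[...,1]<.11);P=W[m]
print("vise tops",cv2.minAreaRect(P[:,:2].astype(np.float32)),np.median(P,0))
m=(z>.009)&(z<.019)&(W[...,0]>.45)&(W[...,0]<.68)&(W[...,1]>-.07)&(W[...,1]<.13);P=W[m]
print("base",cv2.minAreaRect(P[:,:2].astype(np.float32)),np.median(P,0))
# orthographic map of vise heights
yaw=np.radians(4)
m=(W[...,0]>.47)&(W[...,0]<.68)&(W[...,1]>-.05)&(W[...,1]<.12)&(z>-.01)
g=np.zeros((210,170,3),np.uint8);p=W[m];c=img[m]
o=np.argsort(p[:,2])
for (x,y,zz),cc in zip(p[o],c[o]):
    i=int((.68-x)*1000);j=int((.12-y)*1000);g[max(i-1,0):i+1,max(j-1,0):j+1]=[min(255,max(0,zz*2500))]*3
g=cv2.resize(g,None,fx=3,fy=3,interpolation=0);cv2.imwrite("pics/ortho.png",g[:600])
E
```

```text
wedge top [0.543  0.2431 0.1086] ((0.5436075925827026, 0.24367518723011017), (0.018149785697460175, 0.026564903557300568), 10.770700454711914) 201
rack ((0.5311837792396545, 0.30766138434410095), (0.06095927581191063, 0.19118620455265045), 10.478692054748535)
vise tops ((0.5674603581428528, 0.03269164264202118), (0.1285153031349182, 0.07652305066585541), 2.797110080718994) [0.57   0.035  0.0802]
base ((0.5713202953338623, 0.03396574407815933), (0.14972952008247375, 0.10985606163740158), 3.5753605365753174) [0.6085 0.0734 0.0145]
```

View pics/ortho.png

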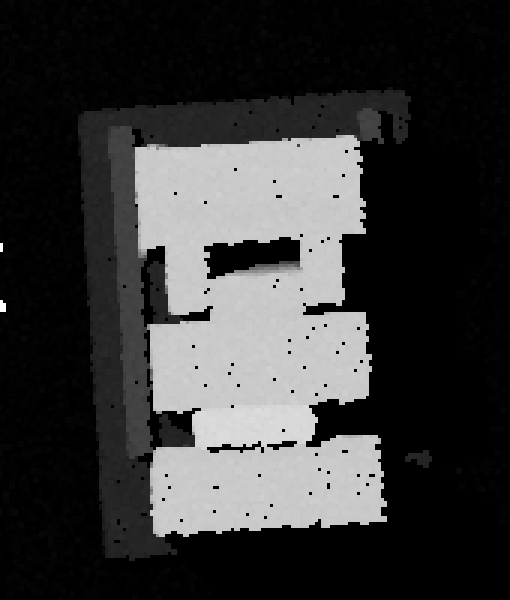

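```bash
python3 - <<'E'
from h import *
plan([.543,.2442,.15],np.radians(100.6))
E
```

```text
turn [-0.0001 -0.0045 -0.0007] shift(cur axes) [ 0.1556 -0.0617  0.0187] shift(after turn) [ 0.1557 -0.0616  0.018 ] rows 1 4 j7 -1.88
turn [ 3.1415e+00 -1.2000e-03  7.1000e-03] shift(cur axes) [ 0.1556 -0.0617  0.0187] shift(after turn) [ 0.1557  0.0616 -0.018 ] rows 27 4 j7 -1.88
```

```bash
python3 -m jog '0.039 -0.0155 0.0045 0 -0.0045 0 0.06; 0.039 -0.0155 0.0045 0 0 0 0.06; 0.039 -0.0155 0.0045 0 0 0 0.06; 0.039 -0.0155 0.0045 0 0 0 0.06; 0 0 0 0 0 0 0.06;  0 0 0 0 0 0 0.06';  python3 - <<'E'
from h import *
plan([.543,.2442,.076],np.radians(100.6))
f=grab("wrist","pics/c_wrist.png");W=cloud(f);img=f["img"].astype(int)
red=(img[...,0]>110)&(img[...,1]<60)&(img[...,2]<60)&(abs(W[...,2]-.108)<.006)
P=W[red];print("wedge top",np.median(P,0),cv2.minAreaRect(P[:,:2].astype(np.float32)),len(P))
E
```

```text
time: 4.2
position: [0.5465, 0.239, 0.1481]
ee_rot: [0.707, 0.061, -0.702, 0.064]
wrist_force: [0.5, -0.3, 0.4]
grip_width: 0.06
turn [-0.0076 -0.0067 -0.0043] shift(cur axes) [ 0.0721 -0.006   0.0031] shift(after turn) [ 0.0721 -0.0057  0.0025] rows 1 2 j7 -2.04
turn [ 3.134  -0.0067  0.0104] shift(cur axes) [ 0.0721 -0.006   0.0031] shift(after turn) [ 0.0721  0.0057 -0.0025] rows 27 2 j7 -2.04
wedge top [0.54571999 0.23838096 0.10854501] ((0.5433346033096313, 0.24342679977416992), (0.018839256837964058, 0.02762014791369438), 10.725519180297852) 199
```

View pics/c_wrist.png

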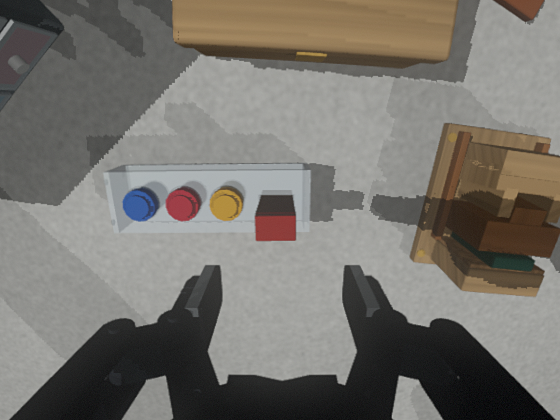

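```bash
python3 -m jog '0.024 -0.004 0.0025 -0.0076 -0.0067 -0.0043 0.06; 0.024 -0.001 0 0 0 0 0.06; 0.023 0 0 0 0 0 0.06; 0 0 0 0 0 0 0.06' 40;  python3 - <<'E'
from h import *
plan([.543,.2440,.076],np.radians(100.6))
E
```

```text
time: 4.65
position: [0.552, 0.2404, 0.085]
ee_rot: [0.71, 0.064, -0.699, 0.062]
wrist_force: [0.1, 0.6, 0.6]
grip_width: 0.06
turn [-0.0076 -0.015   0.0013] shift(cur axes) [ 0.0089 -0.0051  0.0083] shift(after turn) [ 0.009  -0.0052  0.0082] rows 1 1 j7 -2.07
turn [3.1339e+00 2.0000e-03 2.3600e-02] shift(cur axes) [ 0.0089 -0.0051  0.0083] shift(after turn) [ 0.009   0.0052 -0.0082] rows 27 1 j7 -2.07
```

```bash
python3 -m jog '0.004 -0.005 0.0083 -0.0076 -0.015 0 0.06; 0.003 0 0 0 0 0 0.06; 0 0 0 0 0 0 0.06' 40;  python3 - <<'E'
from h import *
plan([.543,.2440,.076],np.radians(100.6))
E
```

```text
time: 4.95
position: [0.5461, 0.2436, 0.0828]
ee_rot: [0.706, 0.066, -0.702, 0.063]
wrist_force: [-0.1, 0.2, -0.7]
grip_width: 0.0602
turn [-0.0023 -0.0059  0.0024] shift(cur axes) [ 0.0068 -0.0009  0.003 ] shift(after turn) [ 0.0068 -0.0009  0.0029] rows 1 1 j7 -2.07
turn [3.1393 0.0037 0.0093] shift(cur axes) [ 0.0068 -0.0009  0.003 ] shift(after turn) [ 0.0068  0.0009 -0.0029] rows 27 1 j7 -2.07
```

```bash
python3 -m jog '0.009 -0.001 0.004 -0.002 -0.006 0.002 0.06; 0.002 0 0.001 0 0 0 0.06' 40;  python3 - <<'E'
from h import *
plan([.543,.2440,.076],np.radians(100.6))
E
```

```text
time: 5.15
position: [0.5417, 0.2442, 0.0729]
ee_rot: [0.705, 0.066, -0.703, 0.065]
wrist_force: [-0.5, 0.7, -0.2]
grip_width: 0.0599
turn [-0.0003 -0.0024  0.001 ] shift(cur axes) [-0.0031  0.0004 -0.0012] shift(after turn) [-0.0031  0.0004 -0.0012] rows 1 1 j7 -2.08
turn [3.1413e+00 1.6000e-03 3.8000e-03] shift(cur axes) [-0.0031  0.0004 -0.0012] shift(after turn) [-0.0031 -0.0004  0.0012] rows 27 1 j7 -2.08
```

```bash
python3 -m jog '-0.001 0 -0.001 0 0 0 0.02; 0 0 0 0 0 0 0.02; 0 0 0 0 0 0 0.02; 0 0 0 0 0 0 0.02; 0 0 0 0 0 0 0.02;  0 0 0 0 0 0 0.02' 40;  python3 - <<'E'
from h import *
plan([.543,.2440,.076],np.radians(100.6)); print(manip.get_state()["wrist_force"])
f=grab("wrist","pics/d_wrist.png")
E
```

```text
time: 5.75
position: [0.5428, 0.2446, 0.0742]
ee_rot: [0.705, 0.066, -0.703, 0.065]
wrist_force: [1.0, 0.2, 0.4]
grip_width: 0.0263
turn [ 0.0001 -0.0026  0.0009] shift(cur axes) [-0.0018  0.0006 -0.0001] shift(after turn) [-0.0018  0.0006 -0.0001] rows 1 1 j7 -2.07
turn [-3.1415e+00 -1.5000e-03 -4.1000e-03] shift(cur axes) [-0.0018  0.0006 -0.0001] shift(after turn) [-0.0018 -0.0006  0.0001] rows 27 1 j7 -2.07
[0.98098213 0.16365551 0.3616157 ]
```

View pics/d_wrist.png

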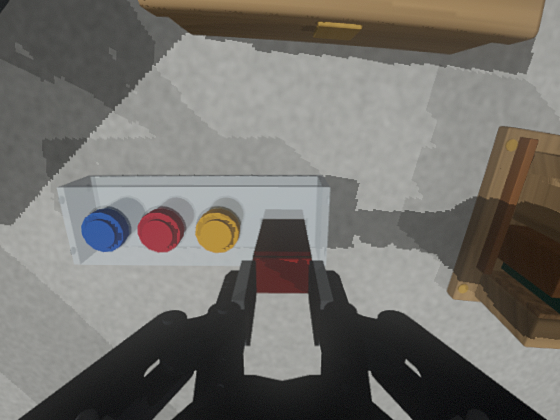

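```bash
python3 -m jog '-0.02 0 0 0 0 0 0.02; -0.03 0 0 0 0 0 0.02; -0.03 0 0 0 0 0 0.02; -0.03 0 0 0 0 0 0.02; -0.02 0 0 0 0 0 0.02; 0 0 0 0 0 0 0.02' 40;  python3 - <<'E'
from h import *
plan([.5925,.0352,.195],np.radians(93.2)); print(manip.get_state()["wrist_force"])
f=grab("wrist","pics/e_wrist.png");f=grab("side","pics/e_side.png");
cv2.imwrite("pics/z3.png",cv2.resize(f["img"][80:260,170:380,::-1],None,fx=3,fy=3,interpolation=2))
E
```

```text
time: 6.4
position: [0.5411, 0.2437, 0.2071]
ee_rot: [-0.703, -0.065, 0.705, -0.066]
wrist_force: [0.4, -0.5, -2.1]
grip_width: 0.0266
turn [ 0.1296  0.0021 -0.0002] shift(cur axes) [ 0.0121  0.2144 -0.0121] shift(after turn) [ 0.0121  0.2111 -0.0397] rows 2 5 j7 -2.02
turn [-3.012e+00  4.000e-04  3.200e-03] shift(cur axes) [ 0.0121  0.2144 -0.0121] shift(after turn) [ 0.0121 -0.2111  0.0397] rows 26 5 j7 -2.02
[ 0.43113664 -0.46800444 -2.05177421]
```

View pics/z3.png

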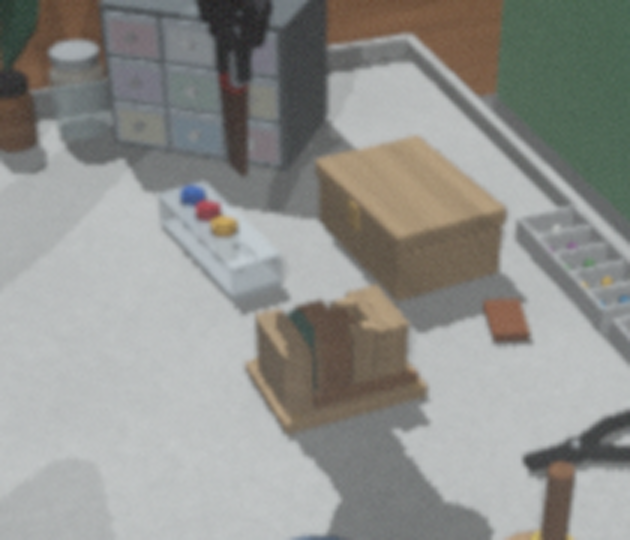

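View pics/e_wrist.png

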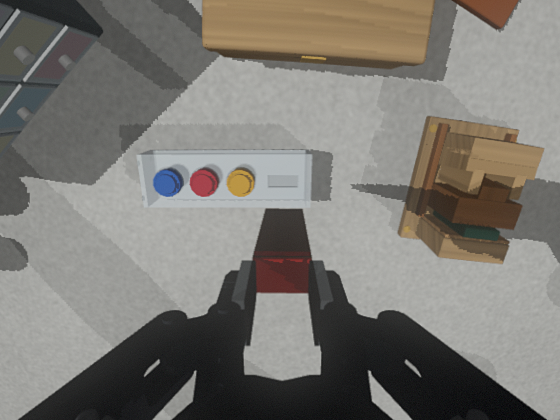

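```bash
python3 -m jog '0.004 0.04 -0.002 0.065 0 0 0.02; 0.004 0.04 -0.006 0.065 0.002 0 0.02; 0.004 0.04 -0.008 0 0 0 0.02; 0.004 0.04 -0.008 0 0 0 0.02; 0.004 0.04 -0.008 0 0 0 0.02; 0 0.008 -0.004 0 0 0 0.02; 0 0 0 0 0 0 0.02' 40;  python3 - <<'E'
from h import *
plan([.5925,.0352,.185],np.radians(93.2)); print(manip.get_state()["wrist_force"])
f=grab("wrist","pics/f_wrist.png");np.savez("pics/f.npz",W=cloud(f),img=f["img"],T=T_tool(manip.get_state()))
f=grab("side","pics/f_side.png");
cv2.imwrite("pics/z4.png",cv2.resize(f["img"][110:240,220:350,::-1],None,fx=4,fy=4,interpolation=2))
E
```

```text
time: 7.2
position: [0.5903, 0.0318, 0.1713]
ee_rot: [-0.7, -0.018, 0.714, -0.021]
wrist_force: [-0.4, 0.5, -0.9]
grip_width: 0.0265
turn [-0.001   0.0207 -0.0034] shift(cur axes) [-0.0137 -0.0032 -0.0021] shift(after turn) [-0.0137 -0.0032 -0.0024] rows 1 1 j7 -1.76
turn [ 3.1404 -0.0054 -0.0324] shift(cur axes) [-0.0137 -0.0032 -0.0021] shift(after turn) [-0.0137  0.0032  0.0024] rows 27 1 j7 -1.76
[-0.38611216  0.46313213 -0.94549195]
```

View pics/z4.png

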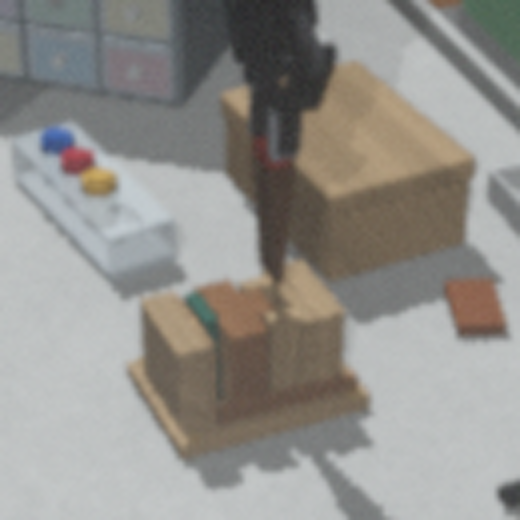

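View pics/f_wrist.png

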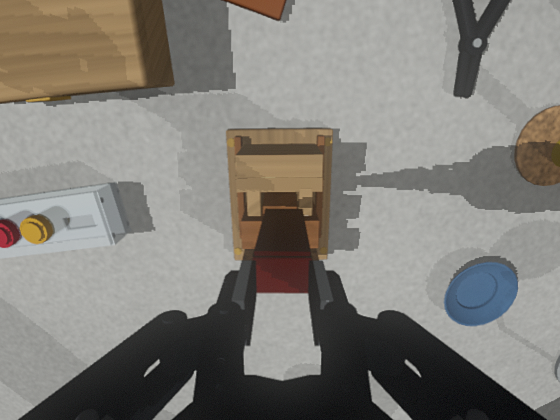

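```bash
python3 -m jog '-0.014 -0.003 -0.002 -0.001 0.021 -0.003 0.02; 0 0 0 0 0 0 0.02; 0 0 0 0 0 0 0.02' 40;  python3 - <<'E'
from h import *
np.set_printoptions(precision=4,suppress=True)
plan([.5925,.0352,.185],np.radians(93.2)); 
T=T_tool(manip.get_state());print(T)
f=grab("wrist","pics/g_wrist.png");W=cloud(f);np.savez("pics/g.npz",W=W,img=f["img"],T=T)
cv2.imwrite("pics/z5.png",cv2.resize(f["img"][110:310,200:370,::-1],None,fx=3,fy=3,interpolation=2))
Wt=(W-T[:3,3])@T[:3,:3]
for v in range(195,300,8):
    r=Wt[v,:];ok=(r[:,0]<.09)&(np.abs(r[:,1])<.025)&(np.arange(560)>235)&(np.arange(560)<335);c=np.where(ok)[0]
    if len(c): print(v,c.min(),c.max(),np.nanmedian(r[c],0),r[c,1].min(),r[c,1].max(), f["img"][v,283])
E
```

```text
time: 7.6
position: [0.5912, 0.0424, 0.1869]
ee_rot: [0.707, 0.024, -0.706, 0.022]
wrist_force: [0.2, -0.1, 0.3]
grip_width: 0.0263
turn [ 0.009  -0.0021  0.0024] shift(cur axes) [ 0.0019  0.0072 -0.0009] shift(after turn) [ 0.0019  0.0072 -0.0009] rows 1 1 j7 -1.76
turn [-3.1326 -0.0037 -0.0032] shift(cur axes) [ 0.0019  0.0072 -0.0009] shift(after turn) [ 0.0019 -0.0072  0.0009] rows 27 1 j7 -1.76
[[ 0.0019  0.0648 -0.9979  0.5912]
 [ 0.0025 -0.9979 -0.0648  0.0424]
 [-1.     -0.0023 -0.0021  0.1869]
 [ 0.      0.      0.      1.    ]]
211 264 302 [ 0.0592  0.0007 -0.0036] -0.014068150500419284 0.015568951342934787 [49 38 31]
219 262 303 [ 0.0362  0.0003 -0.0054] -0.014239504094463154 0.014853643547233687 [51 39 30]
227 260 305 [ 0.0173  0.0003 -0.0067] -0.01432558367731542 0.015000799718471269 [48 38 30]
235 258 306 [ 0.0014 -0.     -0.0078] -0.014593294550630537 0.014486645452936242 [47 36 27]
243 256 308 [-0.0126 -0.     -0.0089] -0.014613159997846119 0.014686429876565864 [46 37 31]
251 253 310 [-0.025  -0.0002 -0.0099] -0.015204797815948898 0.014595142147203458 [52 32 28]
259 252 311 [-0.034   0.     -0.0099] -0.014884940784020449 0.01455831440734886 [73 34 34]
267 240 324 [-0.0351  0.     -0.006 ] -0.019560764692073376 0.019643303044969494 [75 39 37]
275 236 334 [-0.0354  0.0013 -0.0017] -0.021626768242480478 0.02433306790767741 [78 42 40]
283 236 334 [-0.0359  0.0016  0.0027] -0.019582008261409267 0.023189872025696466 [91 45 42]
291 236 334 [-0.0355  0.0016  0.0076] -0.018741968235795055 0.022456409932105976 [90 43 41]
299 236 334 [-0.0697  0.0131 -0.0108] -0.01787335737443794 0.02134490789662906 [166 168 164]
```

View pics/z5.png

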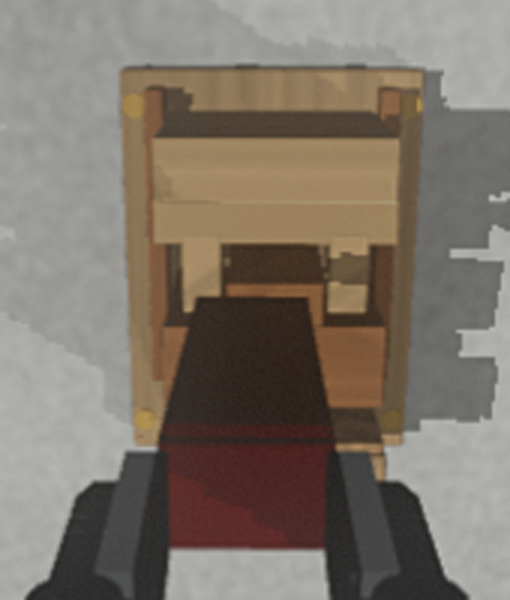

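```bash
python3 - <<'E'
import numpy as np
np.set_printoptions(precision=4,suppress=True)
d=np.load("pics/g.npz");W=d["W"];T=d["T"];z=W[...,2]
c,s=np.cos(np.radians(3.2)),np.sin(np.radians(3.2))
V=np.stack([(W[...,0]-.5713)*c+(W[...,1]-.034)*s,-(W[...,0]-.5713)*s+(W[...,1]-.034)*c,z],-1)
for v in (192,194,196,198,200,202,204):
    r=V[v,255:330];t=(r[:,2]>.074)&(r[:,2]<.09)
    print(v,"".join("#" if a else "." for a in t), r[t][:,0].mean() if t.any() else 0)
    ed=np.where(np.diff(t.astype(int))!=0)[0]; print([ (e+255,round(float(r[e if t[e] else e+1,1]),4)) for e in ed])
# base orientation + heel edge, jaw edge
m=(z>.074)&(z<.086)&(abs(V[...,1])<.014)
x=V[...,0][m];h,b=np.histogram(x,np.arange(-.07,.08,.001));print([(round(bb*1000),hh) for bb,hh in zip(b,h)])
import cv2
m=(z>.009)&(z<.019)&(abs(V[...,0])<.1)&(abs(V[...,1])<.08);print(cv2.minAreaRect(W[m][:,:2].astype(np.float32)))
m=(z>.074)&(z<.086)&(abs(V[...,0])<.1)&(abs(V[...,1])<.08)&(V[...,0]>.01);print(cv2.minAreaRect(W[m][:,:2].astype(np.float32)))
E
```

```text
192 .....#############....................................##############....... 0.026703082877340977
[(np.int64(259), 0.028), (np.int64(272), 0.0169), (np.int64(308), -0.0174), (np.int64(322), -0.029)]
194 .....#############....................................##############....... 0.024742063526578734
[(np.int64(259), 0.028), (np.int64(272), 0.0169), (np.int64(308), -0.0173), (np.int64(322), -0.0292)]
196 .....#############....................................##############....... 0.02289704637609033
[(np.int64(259), 0.0279), (np.int64(272), 0.0169), (np.int64(308), -0.0174), (np.int64(322), -0.0292)]
198 .....#############....................................#############........ 0.020991487409349252
[(np.int64(259), 0.028), (np.int64(272), 0.0168), (np.int64(308), -0.0174), (np.int64(321), -0.0282)]
200 .....#############....................................#############........ 0.018947571920212944
[(np.int64(259), 0.028), (np.int64(272), 0.0169), (np.int64(308), -0.0176), (np.int64(321), -0.0286)]
202 .....##########.###.##.#..####.########.####.#######..#############........ 0.0161
[... 3185 characters left out ...]
, (55, np.int64(38)), (56, np.int64(35)), (57, np.int64(37)), (58, np.int64(41)), (59, np.int64(37)), (60, np.int64(26)), (61, np.int64(0)), (62, np.int64(0)), (63, np.int64(0)), (64, np.int64(0)), (65, np.int64(0)), (66, np.int64(0)), (67, np.int64(0)), (68, np.int64(0)), (69, np.int64(0)), (70, np.int64(0)), (71, np.int64(0)), (72, np.int64(0)), (73, np.int64(0)), (74, np.int64(0)), (75, np.int64(0)), (76, np.int64(0)), (77, np.int64(0)), (78, np.int64(0)), (79, np.int64(0))]
((0.5714621543884277, 0.033294979482889175), (0.15009050071239471, 0.11055675894021988), 3.6842877864837646)
((0.6064527630805969, 0.03542284667491913), (0.050528768450021744, 0.07431872189044952), 3.5754568576812744)
```

```bash
python3 -m jog '0.002 0.0072 -0.0018 0.006 -0.002 0.002 0.02; 0 0 0 0 0 0 0.02' 40;  python3 - <<'E'
from h import *
plan([.5933,.0353,.17],np.radians(93.4))
E
```

```text
time: 7.85
position: [0.5938, 0.0359, 0.1854]
ee_rot: [0.707, 0.021, -0.706, 0.021]
wrist_force: [-0.0, -0.1, -1.0]
grip_width: 0.0265
turn [ 0.0009 -0.0014  0.0003] shift(cur axes) [0.0154 0.0006 0.0006] shift(after turn) [0.0154 0.0006 0.0006] rows 1 1 j7 -1.76
turn [-3.1407e+00 -5.0000e-04 -2.1000e-03] shift(cur axes) [0.0154 0.0006 0.0006] shift(after turn) [ 0.0154 -0.0006 -0.0006] rows 27 1 j7 -1.76
```

```bash
python3 -m jog '0.011 0.0006 0.0006 0.001 -0.001 0 0.02; 0.011 0 0 0 0 0 0.02; 0.011 0 0 0 0 0 0.02; 0 0 0 0 0 0 0.02; 0 0 0 0 0 0 0.02' 40;  python3 - <<'E'
from h import *
plan([.5933,.0353,.14],np.radians(93.4))
f=grab("wrist");
cv2.imwrite("pics/z6.png",cv2.resize(f["img"][130:310,200:370,::-1],None,fx=3,fy=3,interpolation=2))
E
```

```text
time: 8.35
position: [0.5923, 0.0348, 0.1477]
ee_rot: [-0.706, -0.021, 0.708, -0.021]
wrist_force: [-0.2, -0.0, 0.1]
grip_width: 0.0265
turn [-0.0008  0.0027  0.0003] shift(cur axes) [ 0.0077 -0.0004 -0.001 ] shift(after turn) [ 0.0077 -0.0004 -0.001 ] rows 1 1 j7 -1.77
turn [ 3.1408e+00  5.0000e-04 -4.2000e-03] shift(cur axes) [ 0.0077 -0.0004 -0.001 ] shift(after turn) [0.0077 0.0004 0.001 ] rows 27 1 j7 -1.77
```

View pics/z6.png

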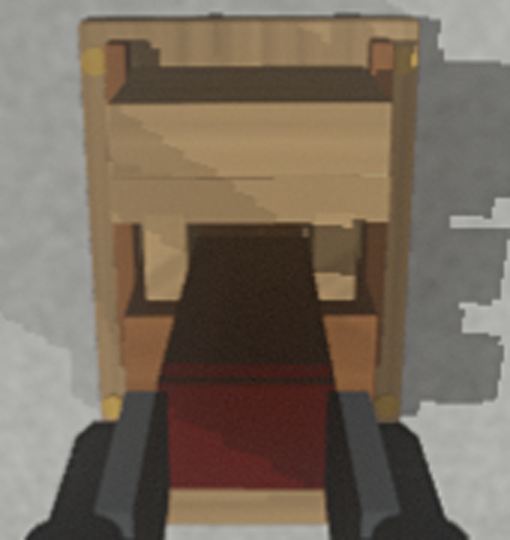

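```bash
python3 -m jog '0.006 -0.0003 -0.001 0 0.0015 0 0.02; 0.006 0 0 0 0 0 0.02; 0 0 0 0 0 0 0.02' 40;  python3 - <<'E'
from h import *
plan([.5933,.0353,.115],np.radians(93.4))
f=grab("wrist");
cv2.imwrite("pics/z7.png",cv2.resize(f["img"][130:310,200:370,::-1],None,fx=3,fy=3,interpolation=2))
f=grab("side");
cv2.imwrite("pics/z7s.png",cv2.resize(f["img"][110:240,220:350,::-1],None,fx=4,fy=4,interpolation=2))
E
```

```text
time: 8.7
position: [0.5938, 0.0353, 0.1353]
ee_rot: [0.707, 0.021, -0.707, 0.021]
wrist_force: [-0.0, -0.5, -0.9]
grip_width: 0.0267
turn [-0.0008 -0.0001  0.0004] shift(cur axes) [0.0203 0.     0.0005] shift(after turn) [ 0.0203 -0.      0.0005] rows 1 1 j7 -1.77
turn [3.1408e+00 6.0000e-04 2.0000e-04] shift(cur axes) [0.0203 0.     0.0005] shift(after turn) [ 0.0203  0.     -0.0005] rows 27 1 j7 -1.77
```

View pics/z7.png

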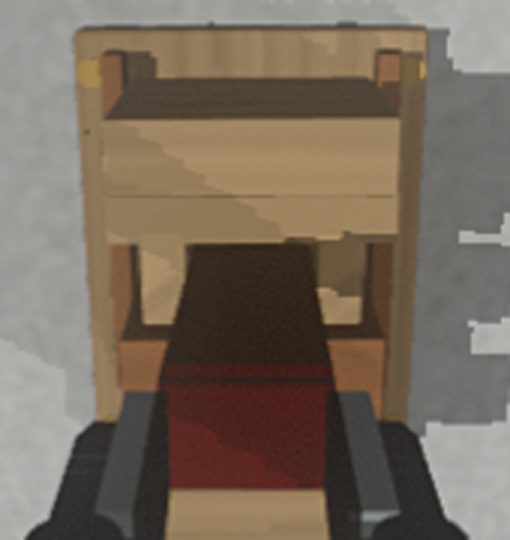

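View pics/z7s.png

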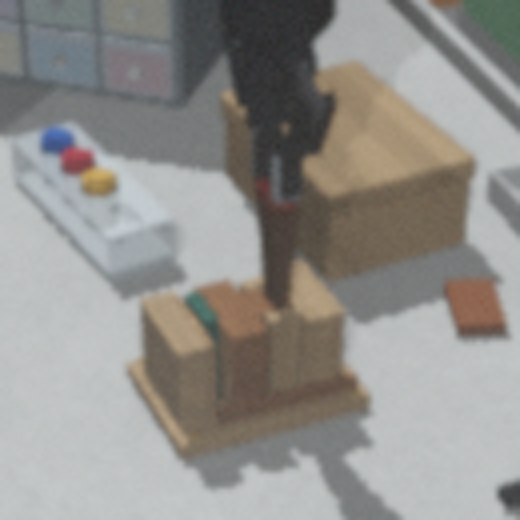

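```bash
python3 -m jog '0.006 0 0.0005 0 0 0 0.02; 0.006 0 0 0 0 0 0.02; 0.005 0 0 0 0 0 0.02; 0.004 0 0 0 0 0 0.02; 0 0 0 0 0 0 0.02' 40;  python3 - <<'E'
from h import *
plan([.5933,.0353,.11],np.radians(93.4))
E
```

```text
time: 9.3
position: [0.5936, 0.0354, 0.1134]
ee_rot: [0.707, 0.021, -0.706, 0.021]
wrist_force: [-0.8, -0.2, -1.6]
grip_width: 0.0263
turn [-0.0008 -0.0012  0.0004] shift(cur axes) [0.0034 0.     0.0003] shift(after turn) [0.0034 0.     0.0003] rows 1 1 j7 -1.78
turn [3.1408e+00 7.0000e-04 1.9000e-03] shift(cur axes) [0.0034 0.     0.0003] shift(after turn) [ 0.0034 -0.     -0.0003] rows 27 1 j7 -1.78
```

Lower 5 mm in small steps watching force, then release.

```bash
for i in 1 2; do :; done; python3 -m jog '0.002 0 0 0 0 0 0.02; 0 0 0 0 0 0 0.02';  python3 -m jog '0.002 0 0 0 0 0 0.02; 0 0 0 0 0 0 0.02'
```

```text
time: 9.5
position: [0.5936, 0.0354, 0.1111]
ee_rot: [0.707, 0.021, -0.706, 0.021]
wrist_force: [-0.1, 0.3, -0.4]
grip_width: 0.0265
time: 9.7
position: [0.5937, 0.0354, 0.1092]
ee_rot: [0.707, 0.021, -0.706, 0.02]
wrist_force: [-0.1, -0.4, -1.0]
grip_width: 0.0267
```

```bash
python3 -m jog '0.002 0 0 0 0 0 0.02; 0 0 0 0 0 0 0.02; 0 0 0 0 0 0 0.06; 0 0 0 0 0 0 0.06; 0 0 0 0 0 0 0.06; 0 0 0 0 0 0 0.06'; python3 - <<'E'
from h import *
f=grab("wrist");W=cloud(f);img=f["img"].astype(int)
cv2.imwrite("pics/z8.png",f["img"][...,::-1])
red=(img[...,0]>70)&(img[...,0]>1.7*img[...,1])&(W[...,2]>.12)&(W[...,2]<.165)&(abs(W[...,0]-.593)<.03)&(abs(W[...,1]-.035)<.03)
P=W[red];print("wedge top",np.median(P,0),cv2.minAreaRect(P[P[:,2]>np.median(P[:,2])-.004][:,:2].astype(np.float32)),len(P))
E
```

```text
time: 10.3
position: [0.5943, 0.0355, 0.1076]
ee_rot: [0.708, 0.021, -0.706, 0.02]
wrist_force: [-0.9, -1.0, -0.6]
grip_width: 0.0601
wedge top [0.59355522 0.03533385 0.13383105] ((0.5929173231124878, 0.035281114280223846), (0.020535491406917572, 0.03011290729045868), 2.0257043838500977) 1865
```

View pics/z8.png

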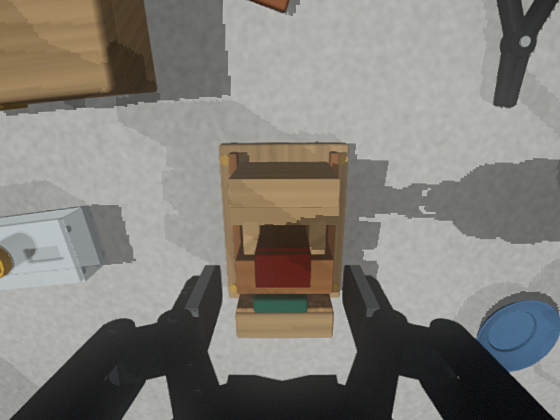

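```bash
python3 -m jog '-0.01 0 0 0 0 0 0.06; -0.03 0 0 0 0 0 0.06; -0.04 0 0 0 0 0 0.06; -0.04 0 0 0 0 0 0.06; -0.03 0.02 0 0 0 0 0.06; 0 0 0 0 0 0 0.06'; python3 - <<'E'
from h import *
plan([.62,-.283,.24],np.radians(90))
f=grab("top");
cv2.imwrite("pics/z9.png",cv2.resize(f["img"][110:240,110:400,::-1],None,fx=2.7,fy=2.7,interpolation=2))
E
```

```text
time: 10.95
position: [0.5945, 0.0153, 0.2663]
ee_rot: [0.708, 0.022, -0.706, 0.021]
wrist_force: [0.2, -0.7, 0.6]
grip_width: 0.06
turn [ 0.0601 -0.0022  0.0008] shift(cur axes) [ 0.0261  0.2993 -0.0075] shift(after turn) [ 0.0263  0.2983 -0.0255] rows 1 7 j7 -1.7
turn [-3.0815e+00 -1.2000e-03 -3.4000e-03] shift(cur axes) [ 0.0261  0.2993 -0.0075] shift(after turn) [ 0.0263 -0.2983  0.0255] rows 26 7 j7 -1.7
```

View pics/z9.png

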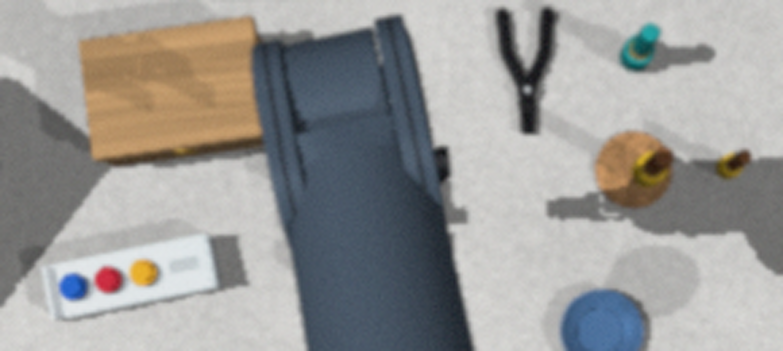

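The top view is occluded over the vise by the arm; all else is unchanged, and the maul stands on its coaster at about (655,165) in the crop. I move over to it.

```bash
python3 -m jog '0.003 0.042 -0.003 0.06 0 0 0.06; 0.003 0.043 -0.004 0 0 0 0.06; 0.003 0.043 -0.004 0 0 0 0.06; 0.003 0.043 -0.004 0 0 0 0.06; 0.003 0.043 -0.004 0 0 0 0.06; 0.003 0.043 -0.004 0 0 0 0.06; 0 0.042 -0.004 0 0 0 0.06; 0 0 0 0 0 0 0.06; 0 0 0 0 0 0 0.06'; python3 - <<'E'
from h import *
np.set_printoptions(precision=4,suppress=True)
plan([.62,-.283,.24],np.radians(90))
f=grab("wrist","pics/i_wrist.png");W=cloud(f);np.savez("pics/i.npz",W=W,img=f["img"])
z=W[...,2];b=(abs(W[...,0]-.64)<.05)&(abs(W[...,1]+.283)<.05)
P=W[b&(z>.118)&(z<.135)];print("top",cv2.minEnclosingCircle(P[:,:2].astype(np.float32)),np.median(P,0),len(P))
for a in (.06,.09):
    P=W[b&(abs(z-a)<.01)];print(a,P.mean(0),P[:,:2].min(0),P[:,:2].max(0))
P=W[(abs(z-.005)<.003)&(abs(W[...,0]-.64)<.06)&(abs(W[...,1]+.26)<.08)];print(P[:,:2].min(0),P[:,:2].max(0),len(P))
for o in finder.outline_of("coaster",f)[:1]: 
    P=W[o["region"]];print(o["conf"],o["box"],cv2.minEnclosingCircle(P[abs(P[:,2])<.01][:,:2].astype(np.float32)))
E
```

```text
time: 11.9
position: [0.6229, -0.2826, 0.2365]
ee_rot: [-0.704, -0.008, 0.711, 0.0]
wrist_force: [0.6, 0.1, 0.4]
grip_width: 0.0598
turn [0.0108 0.0099 0.0114] shift(cur axes) [-0.0035  0.0004  0.003 ] shift(after turn) [-0.0035  0.0004  0.0029] rows 1 1 j7 -1.26
turn [-3.1307 -0.0178  0.0155] shift(cur axes) [-0.0035  0.0004  0.003 ] shift(after turn) [-0.0035 -0.0004 -0.0029] rows 27 1 j7 -1.26
top ((0.6422338485717773, -0.28216367959976196), 0.011058813892304897) [ 0.6436 -0.2819  0.1253] 427
0.06 [ 0.6498 -0.282   0.0565] [ 0.6382 -0.2937] [ 0.6548 -0.2698]
0.09 [ 0.6508 -0.2822  0.0905] [ 0.6431 -0.2929] [ 0.6534 -0.2713]
[ 0.5801 -0.3391] [ 0.7    -0.1801] 3210
0.72 [239.5, 116.1, 307.3, 187.8] ((0.6460390090942383, -0.26814472675323486), 0.04611452296376228)
```

View pics/i_wrist.png

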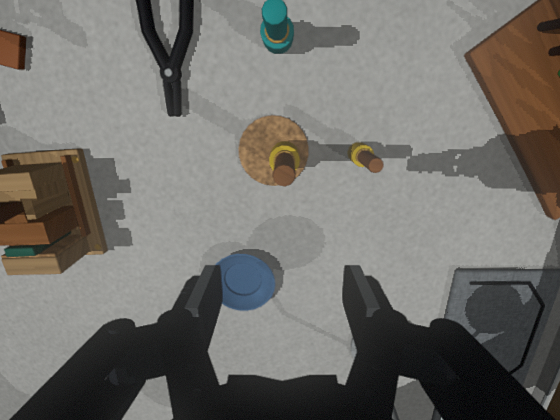

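```bash
python3 -m jog '0.025 0 -0.018 0.01 0.01 0.011 0.06; 0.03 0 0 0 0 0 0.06; 0 0 0 0 0 0 0.06; 0 0 0 0 0 0 0.06'; python3 - <<'E'
from h import *
plan([.642,-.282,.085],np.radians(90))
E
```

```text
time: 12.4
position: [0.643, -0.275, 0.1828]
ee_rot: [0.708, 0.003, -0.706, 0.003]
wrist_force: [0.0, -0.3, 0.9]
grip_width: 0.06
turn [ 0.0086 -0.0035  0.0008] shift(cur axes) [0.0978 0.0071 0.0014] shift(after turn) [0.0978 0.007  0.001 ] rows 1 3 j7 -1.3
turn [-3.133e+00 -1.300e-03 -5.500e-03] shift(cur axes) [0.0978 0.0071 0.0014] shift(after turn) [ 0.0978 -0.007  -0.001 ] rows 27 3 j7 -1.3
```

```bash
python3 -m jog '0.015 0.007 0.001 0.008 -0.0035 0 0.06; 0.015 0 0 0 0 0 0.06; 0 0 0 0 0 0 0.06'; python3 - <<'E'
from h import *
plan([.642,-.282,.085],np.radians(90))
f=grab("wrist","pics/j_wrist.png");W=cloud(f);z=W[...,2];b=(abs(W[...,0]-.64)<.03)&(abs(W[...,1]+.283)<.03)
P=W[b&(z>.118)&(z<.135)];print("top",cv2.minEnclosingCircle(P[:,:2].astype(np.float32)),np.median(P,0),len(P))
E
```

```text
time: 12.7
position: [0.6436, -0.2819, 0.1548]
ee_rot: [0.709, 0.0, -0.706, 0.001]
wrist_force: [-0.1, 0.4, -0.2]
grip_width: 0.06
turn [ 0.0015 -0.004  -0.0007] shift(cur axes) [0.0698 0.0001 0.0019] shift(after turn) [0.0698 0.0001 0.0016] rows 1 2 j7 -1.3
turn [-3.1401e+00  1.1000e-03 -6.3000e-03] shift(cur axes) [0.0698 0.0001 0.0019] shift(after turn) [ 0.0698 -0.0001 -0.0016] rows 27 2 j7 -1.3
top ((0.6423220634460449, -0.282172292470932), 0.010734638199210167) [ 0.64424405 -0.28247989  0.12524312] 727
```

View pics/j_wrist.png

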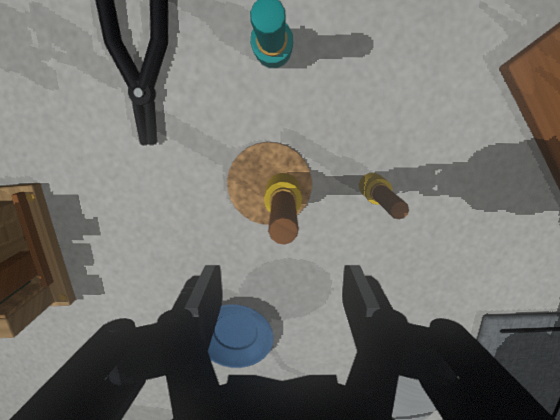

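The handle top (285,230) is centred between the fingers. Descending in steps.

```bash
python3 -m jog '0.014 0 0.0016 0.0015 -0.004 0 0.06; 0.014 0 0 0 0 0 0.06; 0.014 0 0 0 0 0 0.06; 0.014 0 0 0 0 0 0.06; 0.01 0 0 0 0 0 0.06; 0 0 0 0 0 0 0.06'; python3 - <<'E'
from h import *
plan([.642,-.282,.085],np.radians(90))
E
```

```text
time: 13.35
position: [0.6426, -0.2835, 0.0855]
ee_rot: [0.708, -0.001, -0.706, 0.0]
wrist_force: [0.5, 0.1, 0.2]
grip_width: 0.0604
turn [-0.0016 -0.0022 -0.0023] shift(cur axes) [ 0.0004 -0.0015  0.0006] shift(after turn) [ 0.0005 -0.0015  0.0006] rows 1 1 j7 -1.31
turn [ 3.14   -0.0036  0.0035] shift(cur axes) [ 0.0004 -0.0015  0.0006] shift(after turn) [ 0.0005  0.0015 -0.0006] rows 27 1 j7 -1.31
```

```bash
python3 -m jog '0 -0.0015 0.0005 -0.0015 -0.002 -0.002 0.06; 0 0 0 0 0 0 0.01; 0 0 0 0 0 0 0.01; 0 0 0 0 0 0 0.01; 0 0 0 0 0 0 0.01; 0 0 0 0 0 0 0.01; 0 0 0 0 0 0 0.01' 60; python3 - <<'E'
from h import *
plan([.642,-.282,.085],np.radians(90));print(manip.get_state()["wrist_force"])
E
```

```text
time: 14.05
position: [0.6431, -0.2822, 0.087]
ee_rot: [0.708, -0.0, -0.706, 0.0]
wrist_force: [0.3, 0.5, -1.7]
grip_width: 0.0179
turn [ 0.     -0.0023 -0.001 ] shift(cur axes) [ 0.002  -0.0002  0.0011] shift(after turn) [ 0.002  -0.0002  0.0011] rows 1 1 j7 -1.31
turn [-3.1416e+00  1.5000e-03 -3.6000e-03] shift(cur axes) [ 0.002  -0.0002  0.0011] shift(after turn) [ 0.002   0.0002 -0.0011] rows 27 1 j7 -1.31
[ 0.27946221  0.53719039 -1.72017414]
```

```bash
python3 -m jog '-0.02 0 0 0 0 0 0.01; -0.035 0 0 0 0 0 0.01; -0.04 0 0 0 0 0 0.01; -0.04 0 0 0 0 0 0.01; -0.04 0 0 0 0 0 0.01; -0.005 0 0 0 0 0 0.01; 0 0 0 0 0 0 0.01' 60; python3 - <<'E'
from h import *
plan([.5935,.0353,.255],np.radians(93));print(manip.get_state()["wrist_force"])
f=grab("wrist","pics/k_wrist.png")
E
```

```text
time: 14.75
position: [0.641, -0.2812, 0.2711]
ee_rot: [-0.706, -0.001, 0.708, 0.0]
wrist_force: [0.7, 0.2, -2.1]
grip_width: 0.0187
turn [-0.0519  0.0032  0.0015] shift(cur axes) [ 0.0167 -0.3165  0.0473] shift(after turn) [ 0.0161 -0.3186  0.0308] rows 1 8 j7 -1.28
turn [ 3.0897e+00  2.3000e-03 -4.9000e-03] shift(cur axes) [ 0.0167 -0.3165  0.0473] shift(after turn) [ 0.0161  0.3186 -0.0308] rows 26 8 j7 -1.28
[ 0.71007096  0.15694072 -2.07903157]
```

View pics/k_wrist.png

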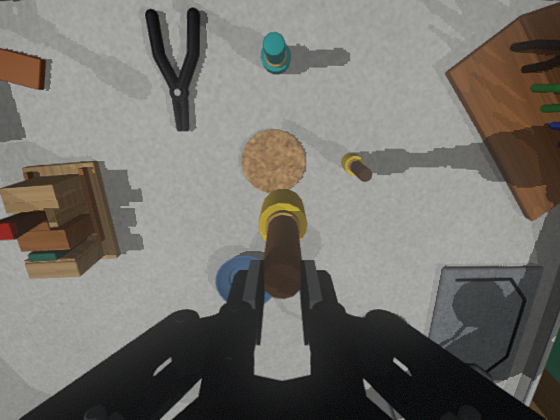

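```bash
python3 -m jog '0 -0.04 0.006 -0.05 0.003 0 0.01; 0 -0.042 0.004 0 0 0 0.01; 0 -0.042 0.004 0 0 0 0.01; 0 -0.042 0.004 0 0 0 0.01; 0.003 -0.042 0.004 0 0 0 0.01; 0.003 -0.042 0.004 0 0 0 0.01; 0.003 -0.042 0.004 0 0 0 0.01; 0 -0.02 0.002 0 0 0 0.01;  0 0 0 0 0 0 0.01; 0 0 0 0 0 0 0.01' 60; python3 - <<'E'
from h import *
np.set_printoptions(precision=4,suppress=True)
plan([.5940,.0353,.235],np.radians(93));print(manip.get_state()["wrist_force"])
T=T_tool(manip.get_state());f=grab("wrist","pics/l_wrist.png");W=cloud(f);np.savez("pics/l.npz",W=W,img=f["img"],T=T)
W2=(W-T[:3,3])@T[:3,:3]
z=W2[...,0];b=(abs(W2[...,1])<.03)&(abs(W2[...,2])<.03)
for a in (-.03,-.02,0.02,.03,.05,.06,.07):
    P=W2[b&(abs(z-a)<.004)]; 
    if len(P): print(a,P.min(0),P.max(0),len(P))
E
```

```text
time: 15.8
position: [0.5841, 0.039, 0.243]
ee_rot: [-0.697, -0.019, 0.716, -0.017]
wrist_force: [1.0, -0.4, -1.4]
grip_width: 0.0185
turn [-0.0011  0.0273  0.003 ] shift(cur axes) [ 0.0077  0.0042 -0.0099] shift(after turn) [ 0.008   0.0042 -0.0097] rows 1 1 j7 -1.75
turn [ 3.1401  0.0047 -0.0429] shift(cur axes) [ 0.0077  0.0042 -0.0099] shift(after turn) [ 0.008  -0.0042  0.0097] rows 27 1 j7 -1.75
[ 0.9647 -0.4215 -1.4357]
-0.03 [-0.034  -0.0093 -0.0106] [-0.026  0.009 -0.005] 249
-0.02 [-0.024  -0.0105 -0.0111] [-0.016   0.0107 -0.0006] 217
0.02 [ 0.016  -0.0109 -0.0109] [0.0239 0.0107 0.    ] 129
0.03 [ 0.026  -0.0122 -0.0121] [0.034  0.012  0.0045] 247
0.05 [ 0.046  -0.0173 -0.0176] [ 0.0539  0.0172 -0.0032] 119
0.06 [ 0.056  -0.0179 -0.0176] [ 0.0639  0.0177 -0.0012] 119
0.07 [ 0.066  -0.0172 -0.0176] [ 0.074   0.0176 -0.0018] 106
```

View pics/l_wrist.png

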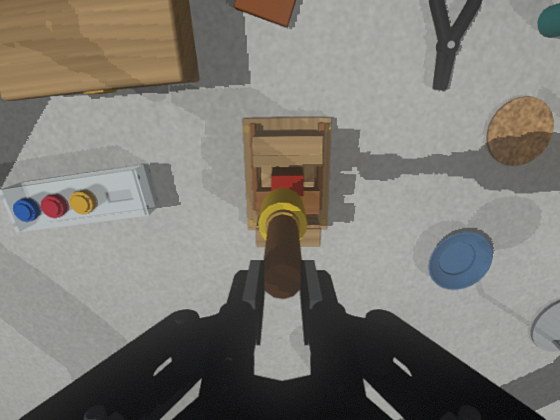

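```bash
python3 -m jog '0.005 0.004 -0.0097 0 0.027 0.003 0.01; 0 0 0 0 0 0 0.01; 0 0 0 0 0 0 0.01'; python3 - <<'E'
from h import *
plan([.5932,.0353,.222],np.radians(93));print(manip.get_state()["wrist_force"])
E
```

```text
time: 16.15
position: [0.5938, 0.0307, 0.236]
ee_rot: [-0.706, -0.015, 0.708, -0.017]
wrist_force: [-0.0, -0.8, -1.5]
grip_width: 0.0182
turn [-0.0072  0.0029 -0.0015] shift(cur axes) [ 0.014  -0.0046  0.0003] shift(after turn) [ 0.014  -0.0046  0.0003] rows 1 1 j7 -1.75
turn [ 3.1344e+00 -2.4000e-03 -4.6000e-03] shift(cur axes) [ 0.014  -0.0046  0.0003] shift(after turn) [ 0.014   0.0046 -0.0003] rows 27 1 j7 -1.75
[-0.03803706 -0.79656932 -1.48965071]
```

```bash
python3 -m jog '0.006 -0.0046 0.0003 -0.007 0.003 -0.0015 0.01; 0.006 0 0 0 0 0 0.01; 0 0 0 0 0 0 0.01'; python3 - <<'E'
from h import *
plan([.5932,.0353,.22],np.radians(93));print(manip.get_state()["wrist_force"])
f=grab("side");
cv2.imwrite("pics/z10.png",cv2.resize(f["img"][110:240,220:350,::-1],None,fx=4,fy=4,interpolation=2))
E
```

```text
time: 16.45
position: [0.5929, 0.0339, 0.223]
ee_rot: [-0.707, -0.018, 0.707, -0.018]
wrist_force: [-0.4, -0.1, -1.4]
grip_width: 0.0185
turn [-0.0023  0.0009 -0.0002] shift(cur axes) [ 0.003  -0.0014 -0.0004] shift(after turn) [ 0.003  -0.0014 -0.0004] rows 1 1 j7 -1.75
turn [ 3.1393e+00 -3.0000e-04 -1.5000e-03] shift(cur axes) [ 0.003  -0.0014 -0.0004] shift(after turn) [0.003  0.0014 0.0004] rows 27 1 j7 -1.75
[-0.44123536 -0.13320419 -1.39855607]
```

View pics/z10.png

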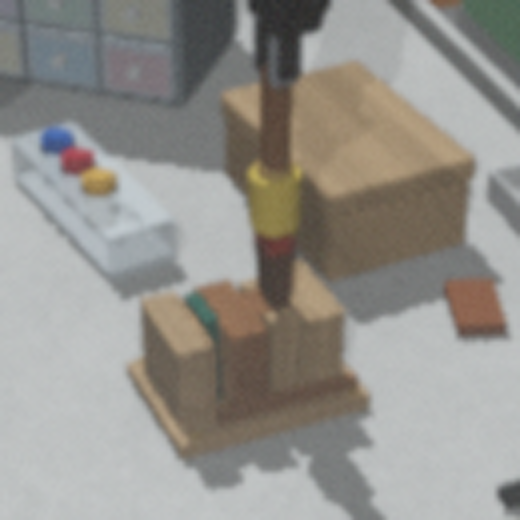

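```bash
python3 -m jog '0.002 -0.0014 0 -0.002 0 0 0.01; 0.002 0 0 0 0 0 0.01'; for_do=1; python3 -m jog '0.0015 0 0 0 0 0 0.01'; python3 -m jog '0.0015 0 0 0 0 0 0.01'
```

```text
time: 16.7
position: [0.5932, 0.0359, 0.2195]
ee_rot: [0.707, 0.019, -0.707, 0.019]
wrist_force: [0.8, -0.6, -1.3]
grip_width: 0.0181
time: 16.8
position: [0.5932, 0.036, 0.2179]
ee_rot: [0.707, 0.019, -0.707, 0.019]
wrist_force: [1.0, 0.3, -2.1]
grip_width: 0.0179
time: 16.9
position: [0.5932, 0.0361, 0.2164]
ee_rot: [0.707, 0.019, -0.707, 0.019]
wrist_force: [-0.0, -0.5, -2.6]
grip_width: 0.0187
```

```bash
python3 -m jog '0.0015 0 0 0 0 0 0.01'; python3 -m jog '0.0015 0 0 0 0 0 0.01'
```

```text
time: 17.0
position: [0.5933, 0.0361, 0.2148]
ee_rot: [0.707, 0.019, -0.707, 0.019]
wrist_force: [0.2, 0.7, -1.7]
grip_width: 0.018
time: 17.1
position: [0.5935, 0.0361, 0.2135]
ee_rot: [0.707, 0.019, -0.706, 0.019]
wrist_force: [-0.6, -0.6, 2.9]
grip_width: 0.0179
```

```bash
python3 -m jog '0.0015 0 0 0 0 0 0.01'; python3 -m jog '0.0015 0 0 0 0 0 0.01'
```

```text
time: 17.2
position: [0.5939, 0.0361, 0.2123]
ee_rot: [0.708, 0.019, -0.706, 0.019]
wrist_force: [-0.8, -0.6, 3.1]
grip_width: 0.0185
time: 17.3
position: [0.5942, 0.0361, 0.2111]
ee_rot: [0.708, 0.019, -0.706, 0.019]
wrist_force: [-0.6, 0.3, 3.3]
grip_width: 0.0179
```

```bash
python3 -m jog '0.0015 0 0 0 0 0 0.01'; python3 -m jog '0.0015 0 0 0 0 0 0.01'
```

```text
time: 17.4
position: [0.5943, 0.0361, 0.2098]
ee_rot: [0.708, 0.019, -0.706, 0.019]
wrist_force: [-0.9, 0.1, 2.6]
grip_width: 0.0182
time: 17.5
position: [0.5944, 0.0361, 0.2084]
ee_rot: [0.708, 0.019, -0.706, 0.019]
wrist_force: [-0.8, 0.5, 3.5]
grip_width: 0.0181
```

```bash
python3 -m jog '0.0015 0 0 0 0 0 0.01'; python3 -m jog '0.0015 0 0 0 0 0 0.01'
```

```text
time: 17.6
position: [0.5946, 0.0362, 0.207]
ee_rot: [0.708, 0.019, -0.705, 0.019]
wrist_force: [-0.2, 0.0, 4.7]
grip_width: 0.0178
time: 17.7
position: [0.5949, 0.0362, 0.2058]
ee_rot: [0.709, 0.019, -0.705, 0.018]
wrist_force: [-0.3, 0.4, 9.7]
grip_width: 0.0181
```

```bash
python3 -m jog '0.0015 0 0 0 0 0 0.01'
```

```text
time: 17.8
position: [0.5957, 0.0363, 0.2052]
ee_rot: [0.709, 0.019, -0.704, 0.018]
wrist_force: [-1.2, -1.3, 14.2]
grip_width: 0.0181
```

```bash
python3 -m jog '0.0015 0 0 0 0 0 0.01'
```

```text
time: 17.9
position: [0.5969, 0.0365, 0.2052]
ee_rot: [0.711, 0.019, -0.703, 0.018]
wrist_force: [-1.3, 0.1, 15.2]
grip_width: 0.0179
```

```bash
python3 -m jog '0 0 0 0 0 0 0.01; 0 0 0 0 0 0 0.01'; python3 - <<'E'
from h import *
plan([.5935,.0355,.2052],np.radians(93.2))
E
```

```text
time: 18.1
position: [0.597, 0.0365, 0.2053]
ee_rot: [0.711, 0.019, -0.703, 0.018]
wrist_force: [-0.2, -0.3, 0.2]
grip_width: 0.0181
turn [-0.0034 -0.011   0.0006] shift(cur axes) [0.     0.0008 0.0036] shift(after turn) [0.0001 0.0008 0.0036] rows 1 1 j7 -1.76
turn [3.1381e+00 9.0000e-04 1.7300e-02] shift(cur axes) [0.     0.0008 0.0036] shift(after turn) [ 0.0001 -0.0008 -0.0036] rows 27 1 j7 -1.76
```

```bash
python3 -m jog '-0.004 0.0005 0.0036 -0.003 -0.011 0 0.01; 0 0 0 0 0 0 0.01; 0 0 0 0 0 0 0.01'; python3 - <<'E'
from h import *
plan([.5935,.0355,.2052],np.radians(93.2))
E
```

```text
time: 18.4
position: [0.5921, 0.0356, 0.208]
ee_rot: [-0.705, -0.02, 0.708, -0.02]
wrist_force: [0.3, 0.7, -0.7]
grip_width: 0.018
turn [0.     0.0041 0.0005] shift(cur axes) [ 0.0028  0.0002 -0.0014] shift(after turn) [ 0.0028  0.0002 -0.0014] rows 1 1 j7 -1.75
turn [-3.1416e+00 -8.0000e-04  6.4000e-03] shift(cur axes) [ 0.0028  0.0002 -0.0014] shift(after turn) [ 0.0028 -0.0002  0.0014] rows 27 1 j7 -1.75
```

```bash
python3 -m jog '0.001 0 -0.0012 0 0.003 0 0.01'; python3 -m jog '0.0015 0 0 0 0 0 0.01';
```

```text
time: 18.5
position: [0.5932, 0.0357, 0.2068]
ee_rot: [-0.706, -0.02, 0.707, -0.02]
wrist_force: [0.4, 0.1, -2.6]
grip_width: 0.0182
time: 18.6
position: [0.5933, 0.0357, 0.2051]
ee_rot: [-0.706, -0.02, 0.707, -0.02]
wrist_force: [-1.3, -1.4, 11.8]
grip_width: 0.0184
```

```bash
python3 -m jog '0.001 0 0 0 0 0 0.01'
```

```text
time: 18.7
position: [0.5942, 0.0358, 0.205]
ee_rot: [0.707, 0.02, -0.706, 0.02]
wrist_force: [-2.2, -0.9, 14.1]
grip_width: 0.0182
```

```bash
python3 -m jog '0 0 0 0 0 0 0.01; -0.01 0 0 0 0 0 0.01; -0.03 0 0 0 0 0 0.01; -0.03 0 0 0 0 0 0.01; 0 0.03 0 0 0 0 0.01; 0 0.04 0 0 0 0 0.01; 0 0 0 0 0 0 0.01'; python3 - <<'E'
from h import *
np.set_printoptions(precision=4,suppress=True)
f=grab("wrist","pics/m_wrist.png");W=cloud(f);img=f["img"].astype(int)
red=(img[...,0]>70)&(img[...,0]>1.9*img[...,1])&(W[...,2]>.11)&(W[...,2]<.15)&(abs(W[...,0]-.593)<.03)&(abs(W[...,1]-.035)<.03)
P=W[red];P=P[P[:,2]>np.median(P[:,2])-.003];print("wedge top",np.median(P,0),cv2.minAreaRect(P[:,:2].astype(np.float32)),len(P))
c,s=np.cos(np.radians(3.4)),np.sin(np.radians(3.4));z=W[...,2]
X=(W[...,0]-.5713)*c+(W[...,1]-.034)*s;Y=-(W[...,0]-.5713)*s+(W[...,1]-.034)*c
m=(z>.076)&(z<.09)&(abs(Y)<.013);h,b=np.histogram(X[m],np.arange(-.07,.08,.001));print([(round(bb*1000),int(hh)) for bb,hh in zip(b,h)])
E
```

```text
time: 19.4
position: [0.598, -0.0348, 0.2802]
ee_rot: [0.707, 0.021, -0.706, 0.021]
wrist_force: [-0.3, -0.2, -1.7]
grip_width: 0.0182
wedge top [0.5926 0.0351 0.1245] ((0.5924700498580933, 0.03477037325501442), (0.019253849983215332, 0.029873425140976906), 3.595918893814087) 482
[(-70, 0), (-69, 0), (-68, 1), (-67, 17), (-66, 6), (-65, 17), (-64, 18), (-63, 13), (-62, 8), (-61, 21), (-60, 13), (-59, 12), (-58, 17), (-57, 16), (-56, 10), (-55, 18), (-54, 14), (-53, 15), (-52, 12), (-51, 14), (-50, 18), (-49, 15), (-48, 12), (-47, 15), (-46, 22), (-45, 19), (-44, 14), (-43, 7), (-42, 0), (-41, 0), (-40, 10), (-39, 13), (-38, 18), (-37, 17), (-36, 9), (-35, 17), (-34, 22), (-33, 17), (-32, 13), (-31, 14), (-30, 28), (-29, 41), (-28, 11), (-27, 20), (-26, 16), (-25, 10), (-24, 16), (-23, 21), (-22, 12), (-21, 14), (-20, 17), (-19, 20), (-18, 15), (-17, 16), (-16, 11), (-15, 21), (-14, 19), (-13, 14), (-12, 10), (-11, 19), (-10, 18), (-9, 20), (-8, 10), (-7, 13), (-6, 20), (-5, 20), (-4, 13), (-3, 11), (-2, 20), (-1, 4), (0, 4), (1, 1), (2, 2), (3, 3), (4, 2), (5, 2), (6, 0), (7, 1), (8, 1), (9, 1), (10, 0), (11, 0), (12, 0), (13, 0), (14, 0), (15, 0), (16, 0), (17, 0), (18, 0), (19, 0), (20, 0), (21, 0), (22, 0), (23, 0), (24, 0), (25, 0), (26, 0), (27, 5), (28, 39), (29, 21), (30, 22), (31, 22), (32, 16), (33, 12), (34, 16), (35, 22), (36, 22), (37, 22), (38, 16), (39, 14), (40, 14), (41, 22), (42, 22), (43, 21), (44, 12), (45, 13), (46, 19), (47, 21), (48, 22), (49, 22), (50, 17), (51, 12), (52, 16), (53, 21), (54, 22), (55, 22), (56, 21), (57, 19), (58, 10), (59, 14), (60, 21), (61, 0), (62, 0), (63, 0), (64, 0), (65, 0), (66, 0), (67, 0), (68, 0), (69, 0), (70, 0), (71, 0), (72, 0), (73, 0), (74, 0), (75, 0), (76, 0), (77, 0), (78, 0), (79, 0)]
```

View pics/m_wrist.png

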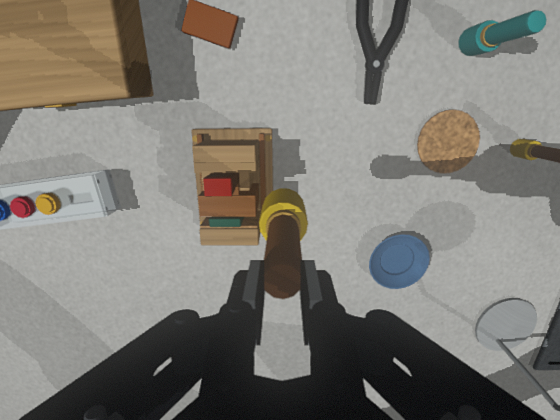

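```bash
python3 - <<'E'
from h import *
np.set_printoptions(precision=4,suppress=True)
T=T_tool(manip.get_state());f=grab("wrist");W=cloud(f)
W2=(W-T[:3,3])@T[:3,:3]
b=(abs(W2[...,1])<.008)&(abs(W2[...,2])<.008)&(W2[...,0]<.0);print("handle top toolx",np.percentile(W2[b][:,0],[2,10,50]))
for o in finder.outline_of("coaster",f)[:1]:
    P=W[o["region"]];P=P[abs(P[:,2]-.005)<.006];print(o["conf"],o["box"],cv2.minEnclosingCircle(P[:,:2].astype(np.float32)),cv2.minAreaRect(P[:,:2].astype(np.float32)))
plan([.643,-.272,.26],np.radians(90))
E
```

```text
handle top toolx [-0.0403 -0.0398 -0.039 ]
0.76 [419.4, 109.5, 483.7, 174.3] ((0.6462123394012451, -0.2691144347190857), 0.04728838428854942) ((0.6460620760917664, -0.26749372482299805), (0.09131643176078796, 0.09011200815439224), 54.640289306640625)
turn [ 0.0666 -0.0002  0.005 ] shift(cur axes) [ 0.0184  0.2468 -0.029 ] shift(after turn) [ 0.0196  0.2442 -0.0454] rows 1 6 j7 -1.61
turn [-3.0749 -0.0077 -0.0003] shift(cur axes) [ 0.0184  0.2468 -0.029 ] shift(after turn) [ 0.0196 -0.2442  0.0454] rows 26 6 j7 -1.61
```

```bash
python3 -m jog '0 0.04 -0.005 0.066 0 0.005 0.01; 0.004 0.042 -0.008 0 0 0 0.01; 0.004 0.042 -0.008 0 0 0 0.01; 0.004 0.042 -0.008 0 0 0 0.01; 0.004 0.042 -0.008 0 0 0 0.01; 0.004 0.034 -0.008 0 0 0 0.01;  0 0 0 0 0 0 0.01; 0 0 0 0 0 0 0.01'; python3 - <<'E'
from h import *
plan([.645,-.270,.15],np.radians(90))
E
```

```text
time: 20.35
position: [0.6507, -0.2628, 0.2566]
ee_rot: [-0.706, -0.009, 0.708, -0.003]
wrist_force: [0.0, 0.4, -1.8]
grip_width: 0.018
turn [0.0176 0.0017 0.008 ] shift(cur axes) [0.1066 0.008  0.0056] shift(after turn) [0.1066 0.0072 0.0057] rows 1 3 j7 -1.29
turn [-3.124e+00 -1.250e-02  2.600e-03] shift(cur axes) [0.1066 0.008  0.0056] shift(after turn) [ 0.1066 -0.0072 -0.0057] rows 27 3 j7 -1.29
```

```bash
python3 -m jog '0.025 0.007 0.005 0.017 0.0017 0.008 0.01; 0.03 0 0 0 0 0 0.01; 0.03 0 0 0 0 0 0.01; 0.02 0 0 0 0 0 0.01; 0 0 0 0 0 0 0.01; 0 0 0 0 0 0 0.01'; python3 - <<'E'
from h import *
plan([.645,-.270,.1],np.radians(90))
E
```

```text
time: 20.95
position: [0.6491, -0.2567, 0.1512]
ee_rot: [0.708, 0.006, -0.706, 0.003]
wrist_force: [0.3, -0.7, -0.5]
grip_width: 0.0183
turn [ 0.0131 -0.004   0.0046] shift(cur axes) [0.0512 0.0135 0.0044] shift(after turn) [0.0512 0.0133 0.0041] rows 1 2 j7 -1.32
turn [-3.1285 -0.0072 -0.0062] shift(cur axes) [0.0512 0.0135 0.0044] shift(after turn) [ 0.0512 -0.0133 -0.0041] rows 27 2 j7 -1.32
```

```bash
python3 -m jog '0.015 0.0135 0.004 0.013 -0.004 0.0046 0.01; 0.015 0 0 0 0 0 0.01; 0.012 0 0 0 0 0 0.01; 0 0 0 0 0 0 0.01; 0 0 0 0 0 0 0.01'; python3 - <<'E'
from h import *
plan([.645,-.270,.09],np.radians(90));print(manip.get_state()["wrist_force"])
E
```

```text
time: 21.45
position: [0.6468, -0.2707, 0.1089]
ee_rot: [0.708, -0.001, -0.706, 0.001]
wrist_force: [-0.0, -0.0, -1.5]
grip_width: 0.0179
turn [ 0.     -0.0039 -0.0015] shift(cur axes) [ 0.0189 -0.0007  0.0019] shift(after turn) [ 0.0189 -0.0007  0.0018] rows 1 1 j7 -1.32
turn [-3.1416e+00  2.4000e-03 -6.2000e-03] shift(cur axes) [ 0.0189 -0.0007  0.0019] shift(after turn) [ 0.0189  0.0007 -0.0018] rows 27 1 j7 -1.32
[-0.02857516 -0.02076449 -1.4943896 ]
```

```bash
python3 -m jog '0.006 0 0.0015 0 -0.004 -0.0015 0.01; 0.006 0 0 0 0 0 0.01; 0.005 0 0 0 0 0 0.01; 0 0 0 0 0 0 0.01'; python3 -m jog '0.0015 0 0 0 0 0 0.01';  python3 - <<'E'
from h import *
plan([.645,-.270,.086],np.radians(90));print(manip.get_state()["wrist_force"])
E
```

```text
time: 21.85
position: [0.6458, -0.2708, 0.0913]
ee_rot: [0.707, -0.0, -0.707, 0.0]
wrist_force: [-0.1, 0.6, -2.2]
grip_width: 0.018
time: 21.95
position: [0.646, -0.2708, 0.0899]
ee_rot: [0.708, -0.0, -0.707, 0.0]
wrist_force: [-0.2, -0.8, -0.9]
grip_width: 0.0179
turn [ 0.0001 -0.0013 -0.0003] shift(cur axes) [ 0.0039 -0.0008  0.001 ] shift(after turn) [ 0.0039 -0.0008  0.001 ] rows 1 1 j7 -1.32
turn [-3.1415e+00  5.0000e-04 -2.0000e-03] shift(cur axes) [ 0.0039 -0.0008  0.001 ] shift(after turn) [ 0.0039  0.0008 -0.001 ] rows 27 1 j7 -1.32
[-0.24932903 -0.76074005 -0.89536383]
```

```bash
for_=1; python3 -m jog '0.0015 0 0 0 -0.001 0 0.01'; python3 -m jog '0.001 0 0 0 0 0 0.01'; python3 -m jog '0.001 0 0 0 0 0 0.01'
```

```text
time: 22.05
position: [0.646, -0.2707, 0.0883]
ee_rot: [0.707, -0.0, -0.707, 0.0]
wrist_force: [-0.0, -0.2, -1.8]
grip_width: 0.0181
time: 22.15
position: [0.6462, -0.2707, 0.0874]
ee_rot: [0.707, -0.0, -0.707, 0.0]
wrist_force: [-0.3, 0.8, -1.3]
grip_width: 0.0179
time: 22.25
position: [0.6463, -0.2708, 0.0865]
ee_rot: [0.707, -0.0, -0.707, 0.0]
wrist_force: [-0.9, -0.2, 5.5]
grip_width: 0.0183
```

Contact with the coaster. Release and retreat upward.

```bash
python3 -m jog '0 0 0 0 0 0 0.01; 0 0 0 0 0 0 0.05; 0 0 0 0 0 0 0.05; 0 0 0 0 0 0 0.05; 0 0 0 0 0 0 0.05'; python3 -m jog '-0.015 0 0 0 0 0 0.05; -0.03 0 0 0 0 0 0.05; -0.03 0 0 0 0 0 0.05; -0.04 0 0 0 0 0 0.05; -0.04 0 0 0 0 0 0.05; -0.03 0 0 0 0 0 0.05; 0 0 0 0 0 0 0.05; 0 0 0 0 0 0 0.05'; python3 - <<'E'
from h import *
np.set_printoptions(precision=4,suppress=True)
f=grab("wrist","pics/n_wrist.png");W=cloud(f);z=W[...,2];b=(abs(W[...,0]-.645)<.03)&(abs(W[...,1]+.27)<.03)
P=W[b&(z>.115)&(z<.135)];print("top",cv2.minEnclosingCircle(P[:,:2].astype(np.float32)),np.median(P,0),len(P))
P=W[b&(abs(z-.047)<.002)];print("shoulder",cv2.minEnclosingCircle(P[:,:2].astype(np.float32)))
for o in finder.outline_of("coaster",f)[:1]:
    P=W[o["region"]];P=P[abs(P[:,2]-.005)<.006];print(o["conf"],o["box"],cv2.minEnclosingCircle(P[:,:2].astype(np.float32)))
f=grab("side","pics/n_side.png");W=cloud(f)
cv2.imwrite("pics/z11.png",cv2.resize(f["img"][120:320,200:430,::-1],None,fx=3,fy=3,interpolation=2))
f=grab("top","pics/n_top.png")
cv2.imwrite("pics/z12.png",cv2.resize(f["img"][110:240,110:400,::-1],None,fx=2.7,fy=2.7,interpolation=2))
E
```

```text
time: 22.75
position: [0.647, -0.271, 0.0874]
ee_rot: [0.708, -0.0, -0.706, 0.0]
wrist_force: [-0.2, 0.0, -0.2]
grip_width: 0.0499
time: 23.55
position: [0.646, -0.2704, 0.2878]
ee_rot: [0.709, -0.001, -0.705, 0.001]
wrist_force: [-0.6, -0.0, -1.2]
grip_width: 0.0499
top ((0.6462451219558716, -0.27077895402908325), 0.010863373056054115) [ 0.6474 -0.2705  0.1252] 311
shoulder ((0.6460727453231812, -0.2705062925815582), 0.017783040180802345)
0.79 [250.1, 132.6, 312.1, 198.5] ((0.6465576887130737, -0.2671659588813782), 0.046528734266757965)
```

View pics/n_wrist.png

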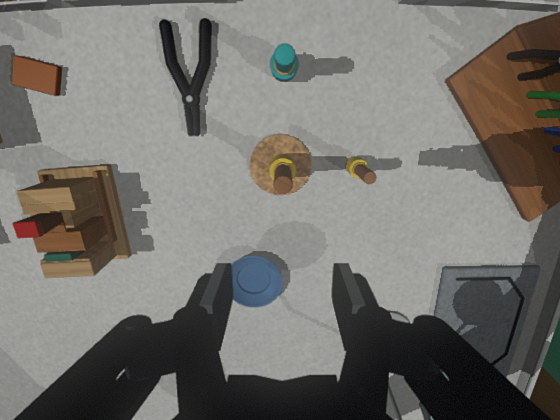

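View pics/z11.png

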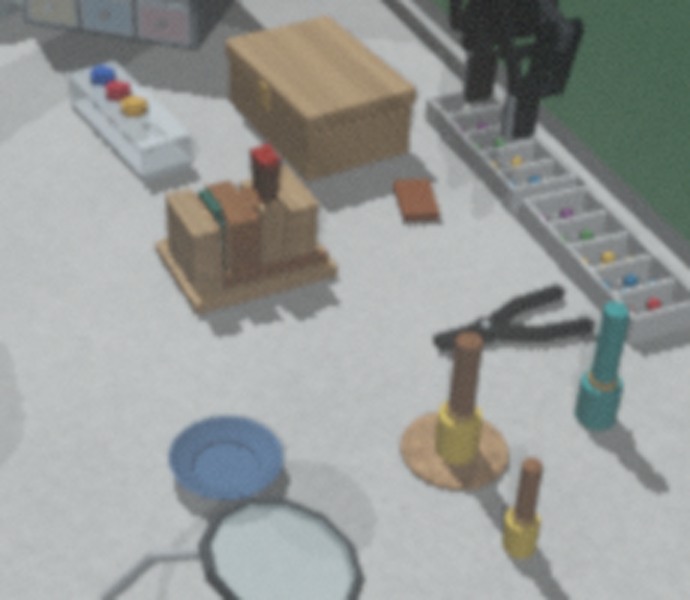

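View pics/z12.png

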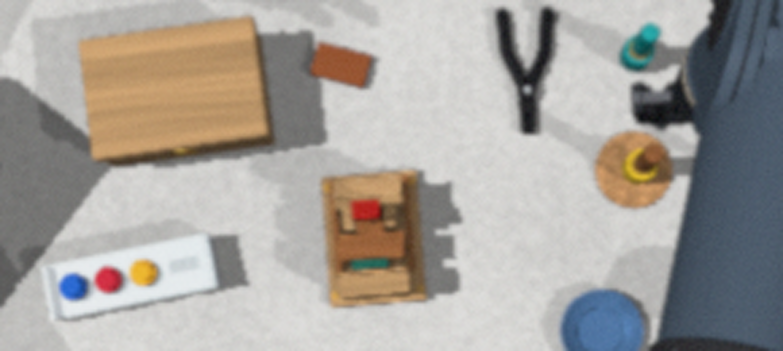

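```bash
python3 - <<'E'
from cell import job_done
print(job_done())
E
```

```text
the job is handed in; nothing more can be done
None
```

I took the wedge out of the rack, stood it thin end down in the vise's slot and let go. I then tapped it down with the large yellow-headed maul and stood the maul back on its coaster. I handed the job in at about 23.7 s of the 64 s allowed; no verdict was reported.

- **Wedge:** It sank about 9 mm at roughly 4 to 5 N, then stopped at a wrist reading of about 14 to 15 N. That is slightly above your 10 to 14 N guide, because one extra row ran after the stop. A second tap reached about 14 N and found it at the same depth. In the last wrist measurement it was upright, with its top at 0.1245 m, so its foot is about 22 mm above the table.
- **Blank:** It stands upright and appears to be gripped between the jaws. I could not measure the squeeze directly. I inferred it from the firm stop and from the camera depth, which showed the sliding jaw touching the blank. The same depth profile showed a gap of about 2 mm between the blank and the fixed jaw's top. I took this to be the fixed jaw's cork face, but did not confirm it.
- **Maul:** It stands upright about 4 mm from the coaster's centre and is let go. It may have slid about 1 mm in the fingers during the taps.
- **Bystanders:** By eye, the vials, saucer, crimping tool, keepsake box, spare blank and magnifier look unmoved in the final pictures. I did not measure their positions.

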